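# Put the two bob-heavy viscometer spindles away level in their eye holders

### The arm

A 7-joint arm with a two-finger parallel gripper is mounted at the origin on a cart in front of the work surface, level with it; the furniture and walls round the work are solid. World frame = base frame: x ahead of the robot, y to its left, z up, the work surface at z = 0. Lengths are in m, angles in degrees, forces in N, time in s.
With the tool pointing down it reaches from about 0.425 to 0.875 m from the base axis. Payload 4.7 kg.
Tool frame: the origin (TCP) lies midway between the tips of the shut fingers; the grasp point (between the pads) lies 19 mm behind it; z points along the fingers, x is the direction in which the jaws open and shut, and the axes are right-handed (so a half turn about z gives the same grasp; the last joint's range is limited). The gripper opens to 87 mm and grips with 3 to 60 N. Pads are 19 mm wide; open, the fingers measure 117 mm over their backs; the gripper's body (75 mm by 190 mm) begins 51 mm behind the grasp point.
Start: joints at [-66.515, 18.392, -4.016, 83.108, 1.295, 78.541, -3.26], TCP at [0.251, 0.6, 0.193] pointing down, gripper open.
Joint ranges: [-163.93, 163.93], [-17.29, 119.83], [-79.2, 71.16], [3.27, 140.29], [-89.18, 269.18], [5.43, 117.66], [-154.24, 154.24]. Speed limits (degrees/s): [147.25, 147.25, 180, 180, 180, 180, 180].

### API

Orientations are given as a 3x3 rotation matrix whose columns are the frame's x, y, z axes.
In Python, from workcell import read_state, imaging, robot gives the robot as it stands.
- The arm moves only by the tool play_rows, never from a script. Its argument "deltas" is a list that holds one entry, the list of rows, each a list of 6 numbers: the shift along the tool's x, y, z in units of 30 mm (1.0 is 30 mm), then the turn, a rotation vector about the tool's x, y, z in units of 5 degrees (1.0 is 5 degrees). In form: [[[x, y, z, rx, ry, rz], ...]]. A call has 1 to 20 rows; each row shifts and turns the pose as measured when the row begins, along the tool's axes as they then stand; what a row does not reach is not made up. A row lasts 1/12 s, in which the tool goes at most 41.7 mm and 7.16 degrees, less where a joint would pass 70% of its speed; a pose out of reach is approached as far as the arm can. A call is refused whole if a number of a shift passes 1 or a number of a turn 1, either way. A call with a gripper value outside its range is refused whole. "gripper" is the gripper's target within -1 to 1 (fully open at 1, half-way at 0, shut at -1), set as the call begins (left out, the last holds). The fingers move at their own pace and stop on an object; the grip force is fixed at half the most. Time passes only in rows, so rows that do not move let the fingers close. It gives the time, the measured TCP pose, the force and the opening at its end, in the units of the state.
- read_state(): the state, without advancing time (a new reading comes with each control period).
- imaging.capture(name): name is "scene" or "top"; returns the picture (480x640x3 uint8, red, green, blue); there is no depth.
- imaging.camera_info(name): a dict with "fov_y" (degrees; the focal length in pixels is half the picture's height over the tangent of half this angle, whatever the lens; pixels are square), "cx", "cy" (the principal point, pixels), "R" (3x3) and "t" (3): a world point X has camera coordinates R X + t. Camera axes: x right, y down, z forward; pixel columns grow to the right and rows downward; lengths in m; the calibration is good to about 2 mm. A picture is of the moment at which its call begins. camera_info takes no time and is no camera call.
- robot.finish_job(): hands the job in, once; it reports no verdict.
Trained networks look in the newest picture that a camera, given by its name, has taken for a name from the list of things; names that differ only in an ending like _2 or _b are one class to them, and where a whole thing is asked for, a point or a joint stands for the part that bears it (a point fixed in the world has none). Each returns a list of dicts, best first, with "p" (0 to 1); they miss things now and then, are a little off and sometimes report something else, mostly with a low value. They report only what shows in the picture. A call takes as long as a camera call.
- imaging.boxes_of(camera, name): "extent" ([left, top, width, height] as shares, 0 to 1, of the picture: columns of its width, rows of its height, round what is visible of it).
- imaging.silhouettes(camera, name): "mask" (480x640 bool, what is visible of it) and "extent" ([left, top, width, height] as shares, 0 to 1, of the picture: columns of its width, rows of its height, round what is visible of it).
The state is a dict: "time": time; "joint_positions": joint angles; "joint_vel": joint speeds; "joint_torque": joint torques, N m; "ee_pos": TCP position; "eef_rot": TCP orientation; "ft_force": force on the tool from outside, world axes, zero at the start; "ft_torque": the same for the moment, N m; "width": finger opening in m.
Only numpy, scipy, OpenCV 4.12 (cv2) and the standard library are available. Lean on these libraries where they do the work, as an engineer would, in place of code of your own. Each camera call takes 0.05 s, during which the arm holds its last target.

### The job

Put both viscometer spindles away, each in the holder of its own ring colour, in either order: grip each on the stem at its balance point, close to the heavy bob, so that it carries level, and keep it level all the way. Slide the bare stem end through the hole of the coloured eye plate until the bob is centred over the white saddle, then lay the bob down in the saddle and let go. Leave the other things on the bench where they stand.

Things in the scene. Friction and masses are not known exactly. Their poses are not given: they have to be found in the camera images.
- spindle_blue: viscometer spindle, blue ring: straight steel stem, 10 mm thick, 150 mm long, on a heavy bright steel bob (26 mm thick, 40 mm long, blue ring at its outer end); about 0.3 kg, varies by a third. Origin: balance point, on the stem's axis, 35 mm from the bob's inner face; +x along the axis to the bare stem end; rolled about x to any angle. Starts level in a rest, axis 45 mm up, stem end roughly to the robot's right
- spindle_blue_bob (a point): middle of the blue-ringed spindle's bob, on its axis, 55 mm from its balance point (body -x)
- spindle_blue_tail (a point): bare stem end of the blue-ringed spindle, on its axis, 115 mm from its balance point (body +x)
- holder_blue: fixed storage holder with blue eye plate; aluminium base 182 x 60 x 9 mm, origin at the centre of its underside, z up, +x from saddle to eye (roughly to the robot's right). White V saddle for the bob at x = -75 mm, blue eye plate at x = +75 mm; free between them down to the base. A seated spindle lies level, axis 70 mm above the bench, stem on the lower edge of the hole
- holder_blue_seat (a point): where the middle of the bob must lie in the blue holder: 70 mm above the bench, over the middle of the V saddle (90 degrees, 16 mm long along x, 38 mm wide, upper edges 67 mm above the bench); axes as the holder's
- holder_blue_eye (a point): centre of the 16 mm through hole in the blue eye plate, mid-thickness, 73 mm above the bench; axes as the holder's, the stem goes in along +x. The plate is 40 mm wide, 8 mm thick, its top 90 mm above the bench
- spindle_yellow: viscometer spindle, yellow ring: straight steel stem, 10 mm thick, 155 mm long, on a heavy dark steel bob (26 mm thick, 30 mm long, yellow ring at its outer end); about 0.25 kg, varies by a third. Origin: balance point, on the stem's axis, 45 mm from the bob's inner face; +x along the axis to the bare stem end; rolled about x to any angle. Starts level in a rest, axis 45 mm up, stem end roughly to the robot's right
- spindle_yellow_bob (a point): middle of the yellow-ringed spindle's bob, on its axis, 60 mm from its balance point (body -x)
- spindle_yellow_tail (a point): bare stem end of the yellow-ringed spindle, on its axis, 110 mm from its balance point (body +x)
- holder_yellow: fixed storage holder with yellow eye plate; aluminium base 182 x 60 x 9 mm, origin at the centre of its underside, z up, +x from saddle to eye (roughly to the robot's right). White V saddle for the bob at x = -75 mm, yellow eye plate at x = +75 mm; free between them down to the base. A seated spindle lies level, axis 70 mm above the bench, stem on the lower edge of the hole
- holder_yellow_seat (a point): where the middle of the bob must lie in the yellow holder: 70 mm above the bench, over the middle of the V saddle (90 degrees, 16 mm long along x, 38 mm wide, upper edges 67 mm above the bench); axes as the holder's
- holder_yellow_eye (a point): centre of the 16 mm through hole in the yellow eye plate, mid-thickness, 73 mm above the bench; axes as the holder's, the stem goes in along +x. The plate is 40 mm wide, 8 mm thick, its top 90 mm above the bench
- rest_1: fixed low grey drying rest, 176 x 56 x 9 mm base, with a white V saddle under a bob (x = -75 mm, 16 mm long, 38 mm wide, top 42 mm above the bench) and a small white V under the stem (x = +55 mm); free between them; either spindle may lie in it; origin at the centre of its underside, +x from bob to stem
- rest_2: fixed low grey drying rest, 176 x 56 x 9 mm base, with a white V saddle under a bob (x = -75 mm, 16 mm long, 38 mm wide, top 42 mm above the bench) and a small white V under the stem (x = +55 mm); free between them; either spindle may lie in it; origin at the centre of its underside, +x from bob to stem
- beaker: bystander: small empty glass beaker, 55 mm wide, 70 mm tall; origin at the centre of its underside
- vial_black: bystander: small vial with black cap, 21 mm wide, 51 mm tall; origin at the centre of its underside
- vial_blue: bystander: small vial with blue cap, 21 mm wide, 51 mm tall; origin at the centre of its underside
- timer: bystander: flat white digital timer, 68x77x16 mm; origin at the centre of its underside
- petri_dish: bystander: clear petri dish, 68 mm wide, 14 mm tall; origin at the centre of its underside
- rubber_stopper: bystander: red rubber stopper, 33 mm wide, 28 mm tall; origin at the centre of its underside
- tape: bystander: roll of crepe tape lying flat, 60 mm wide, 19 mm tall; origin at the centre of its underside
- vacuum_tank: furniture, never moves: upright grey tank ahead to the right, a cylinder 370 mm across and 1 m tall; origin at the centre of its underside; keep the arm and gripper clear of it
- bath_2: furniture, never moves: round white water bath to the left, about 270 mm across; origin at the centre of its underside

How it is judged (in metres and radians):
On the way, in this order (a step that is already met when the one before it is completed fails the run):
1. one spindle is lifted level off its rest, gripped within 25 mm of its balance point (((height (world z) of spindle_blue above 0.056 m and distance between the grasp point and spindle_blue below 0.025 m and contact force between the fingers and spindle_blue above 1 N and angle between spindle_blue's own x axis and vertical between 1.371 and 1.771 rad) or (height (world z) of spindle_yellow above 0.056 m and distance between the grasp point and spindle_yellow below 0.025 m and contact force between the fingers and spindle_yellow above 1 N and angle between spindle_yellow's own x axis and vertical between 1.371 and 1.771 rad))), for 0.2 s.
2. one spindle lies through its eye and in its saddle, released ((((x of spindle_blue_bob in the frame of holder_blue_seat between -0.01 and 0.01 m and y of spindle_blue_bob in the frame of holder_blue_seat between -0.005 and 0.005 m and z of spindle_blue_bob in the frame of holder_blue_seat between -0.004 and 0.004 m and x of spindle_blue_tail in the frame of holder_blue_eye above 0.008 m and y of spindle_blue_tail in the frame of holder_blue_eye between -0.009 and 0.009 m and z of spindle_blue_tail in the frame of holder_blue_eye between -0.009 and 0.009 m) and (contact force between the fingers and spindle_blue below 0.05 N and linear speed of spindle_blue below 0.02 m/s)) or ((x of spindle_yellow_bob in the frame of holder_yellow_seat between -0.01 and 0.01 m and y of spindle_yellow_bob in the frame of holder_yellow_seat between -0.005 and 0.005 m and z of spindle_yellow_bob in the frame of holder_yellow_seat between -0.004 and 0.004 m and x of spindle_yellow_tail in the frame of holder_yellow_eye above 0.008 m and y of spindle_yellow_tail in the frame of holder_yellow_eye between -0.009 and 0.009 m and z of spindle_yellow_tail in the frame of holder_yellow_eye between -0.009 and 0.009 m) and (contact force between the fingers and spindle_yellow below 0.05 N and linear speed of spindle_yellow below 0.02 m/s)))), for 0.2 s.
3. with that one put away, the other is lifted level, gripped within 25 mm of its balance point ((((x of spindle_blue_bob in the frame of holder_blue_seat between -0.01 and 0.01 m and y of spindle_blue_bob in the frame of holder_blue_seat between -0.005 and 0.005 m and z of spindle_blue_bob in the frame of holder_blue_seat between -0.004 and 0.004 m and x of spindle_blue_tail in the frame of holder_blue_eye above 0.008 m and y of spindle_blue_tail in the frame of holder_blue_eye between -0.009 and 0.009 m and z of spindle_blue_tail in the frame of holder_blue_eye between -0.009 and 0.009 m) and (height (world z) of spindle_yellow above 0.056 m and distance between the grasp point and spindle_yellow below 0.025 m and contact force between the fingers and spindle_yellow above 1 N and angle between spindle_yellow's own x axis and vertical between 1.371 and 1.771 rad)) or ((x of spindle_yellow_bob in the frame of holder_yellow_seat between -0.01 and 0.01 m and y of spindle_yellow_bob in the frame of holder_yellow_seat between -0.005 and 0.005 m and z of spindle_yellow_bob in the frame of holder_yellow_seat between -0.004 and 0.004 m and x of spindle_yellow_tail in the frame of holder_yellow_eye above 0.008 m and y of spindle_yellow_tail in the frame of holder_yellow_eye between -0.009 and 0.009 m and z of spindle_yellow_tail in the frame of holder_yellow_eye between -0.009 and 0.009 m) and (height (world z) of spindle_blue above 0.056 m and distance between the grasp point and spindle_blue below 0.025 m and contact force between the fingers and spindle_blue above 1 N and angle between spindle_blue's own x axis and vertical between 1.371 and 1.771 rad)))), for 0.2 s.
At the end, for the whole second after the job is handed in: Each spindle lies at rest and released in the holder of its own colour: the middle of its bob within 10 mm along, 5 mm across and 4 mm in height of the holder's seat point, and its stem end through the hole of the eye plate, at least 8 mm past the middle of the plate (4 mm past its far face) (x of spindle_blue_bob in the frame of holder_blue_seat between -0.01 and 0.01 m and y of spindle_blue_bob in the frame of holder_blue_seat between -0.005 and 0.005 m and z of spindle_blue_bob in the frame of holder_blue_seat between -0.004 and 0.004 m and x of spindle_blue_tail in the frame of holder_blue_eye above 0.008 m and y of spindle_blue_tail in the frame of holder_blue_eye between -0.009 and 0.009 m and z of spindle_blue_tail in the frame of holder_blue_eye between -0.009 and 0.009 m and contact force between the fingers and spindle_blue below 0.05 N and linear speed of each of spindle_blue, spindle_yellow below 0.02 m/s and x of spindle_yellow_bob in the frame of holder_yellow_seat between -0.01 and 0.01 m and y of spindle_yellow_bob in the frame of holder_yellow_seat between -0.005 and 0.005 m and z of spindle_yellow_bob in the frame of holder_yellow_seat between -0.004 and 0.004 m and x of spindle_yellow_tail in the frame of holder_yellow_eye above 0.008 m and y of spindle_yellow_tail in the frame of holder_yellow_eye between -0.009 and 0.009 m and z of spindle_yellow_tail in the frame of holder_yellow_eye between -0.009 and 0.009 m and contact force between the fingers and spindle_yellow below 0.05 N); the robot touches nothing.
It fails at once if the blue-ringed spindle tilts more than 12 degrees from level (angle between spindle_blue's own x axis and vertical below 1.361 rad or angle between spindle_blue's own x axis and vertical above 1.781 rad).
It fails at once if the yellow-ringed spindle tilts more than 12 degrees from level (angle between spindle_yellow's own x axis and vertical below 1.361 rad or angle between spindle_yellow's own x axis and vertical above 1.781 rad).
It fails at once if a bystander is moved more than 30 mm or tipped over (distance of any of beaker, vial_black, vial_blue, timer, petri_dish, rubber_stopper, tape from where it was at the start of the episode above 0.03 m or angle between any of beaker, vial_black, vial_blue, timer, petri_dish, rubber_stopper, tape's own z axis and vertical above 0.5 rad).
It also fails if it takes over 67 s, if anything falls off the work surface, if the arm or the gripper's body presses on something with over 40 N, if the wrist force passes 120 N, or if a joint passes its speed limit or range.

## Working session

There is one attempt and no reset: what is moved stays moved. The work goes in short steps, Python scripts to look and compute and a tool call to move; the robot and the scene stay as the last step left them, time stands still between calls to the robot, and variables do not carry over. Pictures are saved under pics/ and viewed, and the job is handed in when it is done.

Besides the shell and the picture viewer there is one more tool, called after "Call:" in YAML: its name, and indented under it one key for each argument. play_rows: Moves the arm, as the interface text tells. Its arguments: {"type":"object","properties":{"deltas":{"type":"array","items":{"type":"array","items":{"type":"array","items":{"type":"number"}}}},"gripper":{"type":"number"}},"required":["deltas"]}

```bash
ls; mkdir -p pics; python3 - <<'E'
from workcell import read_state, imaging, robot
import cv2
for n in ["scene","top"]:
    im=imaging.capture(n); cv2.imwrite(f"pics/{n}0.png",im[:,:,::-1]); print(n,imaging.camera_info(n))
s=read_state(); print(s)
E
```

```text
pics
scene {'fov_y': 57.81076406133281, 'cx': 327.1307072455273, 'cy': 238.55190857548382, 'R': array([[ 0.7029464 , -0.71118133, -0.00935245],
       [-0.44175855, -0.42626228, -0.78939841],
       [ 0.55741882,  0.5590363 , -0.61380997]]), 't': array([-0.38561208,  0.32137918,  1.0718201 ])}
top {'fov_y': 45.797218871315344, 'cx': 307.43356869929875, 'cy': 235.44109866749582, 'R': array([[-2.17715486e-02, -9.99750781e-01, -4.93726123e-03],
       [-9.82093160e-01,  2.23108636e-02, -1.87070178e-01],
       [ 1.87133711e-01,  7.76043019e-04, -9.82334145e-01]]), 't': array([0.03440691, 0.57587424, 1.4983167 ])}
{'time': 0.1, 'joint_positions': array([-66.51487416,  18.43525893,  -4.01572481,  83.16737945,
         1.29622163,  78.54170877,  -3.25868088]), 'joint_vel': array([-0.0328009 , -0.07292664,  0.00837747, -0.17261934,  0.08091097,
        0.14158543, -0.00037976]), 'joint_torque': array([-4.11819819e-04, -4.92569804e+01, -4.06029783e-01, -3.13399351e+01,
       -6.42961473e-02,  3.94765183e-02,  7.20733237e-05]), 'ee_pos': array([0.25044407, 0.59922174, 0.19217058]), 'eef_rot': array([[ 3.85483611e-01,  9.22714513e-01, -5.59970705e-04],
       [ 9.22713063e-01, -3.85484000e-01, -1.63952738e-03],
       [-1.72867545e-03,  1.15318648e-04, -9.99998499e-01]]), 'ft_force': array([0.18072498, 0.01464738, 0.74751971]), 'ft_torque': array([-0.0498683 , -0.00578391, -0.02464341]), 'width': 0.0869278501910461}
```

View pics/scene0.png

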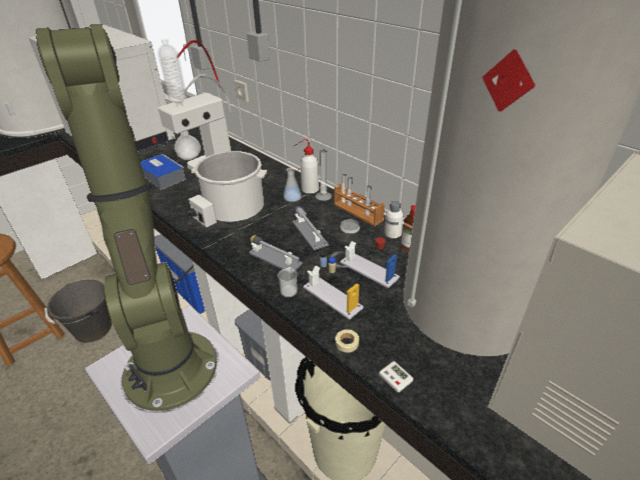

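View pics/top0.png

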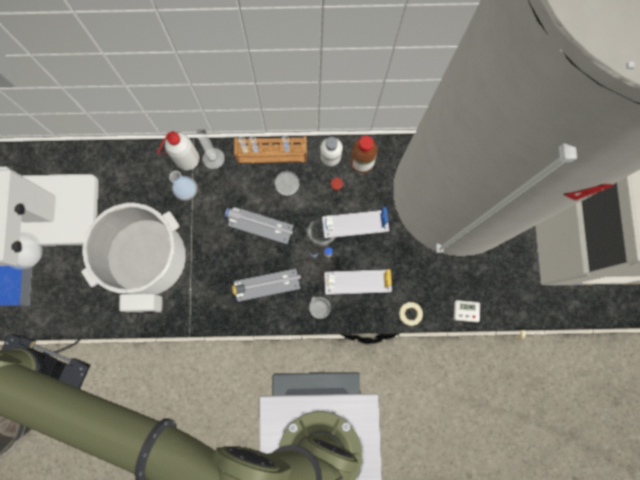

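```bash
python3 - <<'E'
import cv2
t=cv2.imread("pics/top0.png"); c=t[160:330,210:410]; cv2.imwrite("pics/topz.png",cv2.resize(c,None,fx=4,fy=4,interpolation=cv2.INTER_CUBIC)[:600])
t=cv2.imread("pics/scene0.png"); c=t[195:325,240:410]; cv2.imwrite("pics/scenez.png",cv2.resize(c,None,fx=4.6,fy=4.6,interpolation=cv2.INTER_CUBIC)[:600])
E
```

```text
(no output)
```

View pics/topz.png

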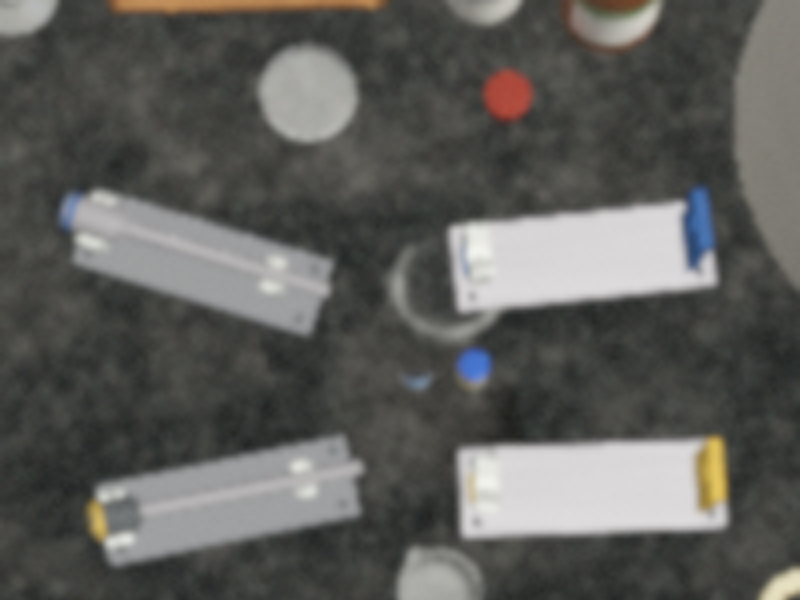

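View pics/scenez.png

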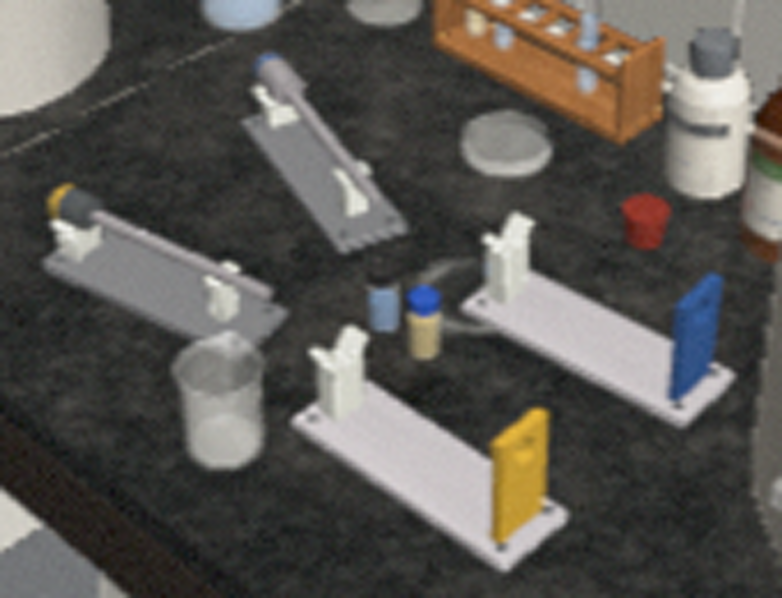

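```bash
python3 - <<'E'
from workcell import read_state, imaging, robot
import numpy as np, cv2
out={}
for n in ["scene","top"]:
    imaging.capture(n)
    for o in ["spindle_blue","spindle_yellow","holder_blue","holder_yellow","rest_1"]:
        r=imaging.silhouettes(n,o)
        for i,d in enumerate(r[:4]):
            if d["p"]<.2: continue
            e=d["extent"]; print(n,o,i,round(d["p"],2),[round(e[0]*640,1),round(e[1]*480,1),round(e[2]*640,1),round(e[3]*480,1)],d["mask"].sum())
            out[f"{n}|{o}|{i}"]=d["mask"]
np.savez("masks.npz",**out); print(read_state()["time"])
E
```

```text
scene spindle_blue 0 0.42 [294.0, 208.7, 27.3, 29.8] 107
scene spindle_yellow 0 0.53 [249.0, 234.0, 50.7, 27.0] 182
scene spindle_yellow 1 0.31 [301.6, 269.1, 62.0, 49.2] 1270
scene holder_blue 0 0.61 [340.4, 239.7, 57.3, 47.5] 1011
scene holder_yellow 0 0.7 [306.2, 265.0, 53.8, 55.7] 1279
scene rest_1 0 0.64 [249.6, 243.3, 52.5, 28.2] 615
scene rest_1 1 0.59 [293.6, 215.1, 35.8, 33.9] 431
scene rest_1 2 0.23 [341.5, 242.6, 57.1, 43.8] 1109
top spindle_blue 0 0.52 [224.3, 214.3, 63.9, 16.6] 201
top spindle_blue 1 0.52 [323.9, 267.7, 68.5, 28.7] 1453
top spindle_yellow 0 0.57 [231.7, 275.4, 67.7, 18.8] 240
top spindle_yellow 1 0.39 [325.1, 209.2, 63.4, 28.0] 1373
top spindle_yellow 2 0.32 [307.7, 249.7, 9.1, 8.5] 44
top holder_blue 0 0.76 [322.6, 208.3, 65.9, 28.1] 1284
top holder_blue 1 0.59 [237.8, 271.7, 66.0, 28.5] 946
top holder_blue 2 0.39 [328.2, 176.9, 12.6, 14.9] 119
top holder_blue 3 0.34 [325.4, 269.7, 66.9, 24.6] 1361
top holder_yellow 0 0.63 [326.8, 268.6, 63.1, 23.5] 1446
top rest_1 0 0.81 [237.3, 272.5, 65.3, 29.0] 1092
top rest_1 1 0.72 [224.6, 209.1, 67.9, 34.1] 1109
0.7
```

```bash
cat > vis.py <<'E'
import numpy as np, cv2
from scipy.optimize import minimize
from workcell import imaging
SS=8
def caminfo(n):
    c=imaging.camera_info(n); f=240/np.tan(np.radians(c["fov_y"])/2)
    return dict(f=f,cx=c["cx"],cy=c["cy"],R=np.array(c["R"]),t=np.array(c["t"]))
def proj(c,P):
    X=np.asarray(P)@c["R"].T+c["t"]
    return np.c_[c["f"]*X[:,0]/X[:,2]+c["cx"],c["f"]*X[:,1]/X[:,2]+c["cy"]]
def campos(c): return -c["R"].T@c["t"]
def backproj(c,uv,z):
    d=c["R"].T@np.array([(uv[0]-c["cx"])/c["f"],(uv[1]-c["cy"])/c["f"],1.0]); o=campos(c)
    return o+d*(z-o[2])/d[2]
def box(x0,x1,y0,y1,z0,z1):
    F=[]
    a=np.array
    F.append((a([[x0,y0,z1],[x1,y0,z1],[x1,y1,z1],[x0,y1,z1]]),a([0,0,1.])))
    F.append((a([[x0,y0,z0],[x1,y0,z0],[x1,y0,z1],[x0,y0,z1]]),a([0,-1.,0])))
    F.append((a([[x0,y1,z0],[x1,y1,z0],[x1,y1,z1],[x0,y1,z1]]),a([0,1.,0])))
    F.append((a([[x0,y0,z0],[x0,y1,z0],[x0,y1,z1],[x0,y0,z1]]),a([-1.,0,0])))
    F.append((a([[x1,y0,z0],[x1,y1,z0],[x1,y1,z1],[x1,y0,z1]]),a([1.,0,0])))
    return F
def Tf(p,z=0):
    x,y,a=p; c,s=np.cos(a),np.sin(a)
    return np.array([[c,-s,0],[s,c,0],[0,0,1]]),np.array([x,y,z])
def cyl(x0,x1,r,n=24):
    th=np.linspace(0,2*np.pi,n,endpoint=False)
    return np.array([[x,r*np.cos(t),r*np.sin(t)] for x in (x0,x1) for t in th])
def fill(poly,roi):
    u0,v0,w,h=roi
    m=np.zeros((h*SS,w*SS),np.uint8)
    q=((poly-[u0-.5,v0-.5])*SS-.5)   # pixel centres at integers
    cv2.fillPoly(m,[np.round(q*16).astype(np.int32)],1,shift=4)
    return m
def holder_layers(c,p,roi,kind):
    R,t=Tf(p); o=campos(c)
    if kind=="holder": boxes=[box(-.091,.091,-.03,.03,0,.009),box(.071,.079,-.02,.02,.009,.09)]; ign=[np.array([[x,y,z] for x in(-.083,-.067) for y in(-.019,.019) for z in(.009,.067)])]
    else:
        boxes=[box(-.088,.088,-.028,.028,0,.009)]
        ign=[np.array([[x,y,z] for x in(-.083,-.067) for y in(-.019,.019) for z in(.009,.042)]),np.array([[x,y,z] for x in(.047,.063) for y in(-.015,.015) for z in(.009,.047)]),
         cyl(-.105,-.05,.014)+[0,0,.045], cyl(-.06,.12,.006)+[0,0,.045]]
    lab=np.zeros((roi[3]*SS,roi[2]*SS),np.uint8); k=0
    for b in boxes:
        for P,n in b:
            Pw=P@R.T+t; nw=R@n; k+=1
            if (o-Pw.mean(0))@nw<=0: continue
            m=fill(proj(c,Pw),roi); lab[m>0]=k
    ig=np.zeros_like(lab)
    for P in ign:
        h=cv2.convexHull(proj(c,P@R.T+t).astype(np.float32))[:,0]; ig|=fill(h,roi)
    return lab,ig,k
def spindle_layers(c,p,roi,col):
    # p: balance point x,y,yaw ; z=.045
    R,t=Tf(p,.045 if len(p)<4 else p[3]); t=np.array([p[0],p[1],p[3] if len(p)>3 else .045]); R,_=Tf(p[:3])
    L=.04 if col=="blue" else .03; d=.035 if col=="blue" else .045; s=.15 if col=="blue" else .155
    lab=np.zeros((roi[3]*SS,roi[2]*SS),np.uint8)
    parts=[cyl(-d-.001,s-d,.005),cyl(-d-L+.008,-d,.013),cyl(-d-L,-d-L+.008,.013)]
    for k,P in enumerate(parts):
        h=cv2.convexHull(proj(c,P@R.T+t).astype(np.float32))[:,0]; lab[fill(h,roi)>0]=k+1
    return lab,np.zeros_like(lab),3
def cost(lab,ig,k,img,roi,blur,W=None,ret=False):
    u0,v0,w,h=roi
    A=np.stack([(lab==i).astype(np.float32) for i in range(k+1)],-1)
    A=A.reshape(h,SS,w,SS,k+1).mean((1,3))
    A=np.stack([cv2.GaussianBlur(np.ascontiguousarray(A[...,i]),(0,0),blur) for i in range(k+1)],-1)
    wt=(cv2.dilate((ig.reshape(h,SS,w,SS).mean((1,3))>.05).astype(np.uint8),np.ones((3,3)))==0).astype(float)
    if W is not None: wt=wt*W
    I=img[v0:v0+h,u0:u0+w].astype(float)
    sw=np.sqrt(wt).reshape(-1,1); a=A.reshape(-1,k+1)*sw; y=I.reshape(-1,3)*sw
    x=np.linalg.solve(a.T@a+1e-2*np.eye(k+1),a.T@y+1e-2*100)
    r=a@x-y
    if ret: return (A.reshape(-1,k+1)@x).reshape(h,w,3)
    return np.minimum(r**2,60**2).sum()/max(wt.sum(),1)
def fit(img,c,p0,roi,layers,blur=.7,W=None):
    sc=np.array([.004,.004,.04])
    f=lambda q:cost(*layers(c,p0+q*sc,roi),img,roi,blur,W)
    best=None
    for st in ([0,0,0],[1,1,.5],[-1,-1,-.5]):
        s0=np.array([st]+[np.array(st)+np.eye(3)[i]*.8 for i in range(3)],float)
        r=minimize(f,st,method="Nelder-Mead",options=dict(initial_simplex=s0,xatol=.01,fatol=1e-3,maxiter=200))
        if best is None or r.fun<best.fun: best=r
    return p0+best.x*sc,best.fun
E
cat > m1.py <<'E'
import numpy as np, cv2
from vis import *
ims={n:cv2.imread(f"pics/{n}0.png")[:,:,::-1] for n in("scene","top")}
C={n:caminfo(n) for n in ims}
for n in C: print(n,campos(C[n]))
T=C["top"]
def init(px_a,px_b,z):  # bob-side end, eye-side end
    a=backproj(T,px_a,z);b=backproj(T,px_b,z);m=(a+b)/2;d=b-a
    return np.array([m[0],m[1],np.arctan2(d[1],d[0])])
Z=lambda x,y:(210+x/4,160+y/4)
obj={"holder_blue":init(Z(453,268),Z(715,243),.009),"holder_yellow":init(Z(460,492),Z(726,483),.009),
"rest_b":init(Z(88,228),Z(323,298),.009),"rest_y":init(Z(107,525),Z(353,475),.009)}
sp={"blue":init(Z(62,210),Z(330,290),.045),"yellow":init(Z(90,518),Z(363,467),.045)}
for k,p in sp.items():
    dd=.0 ; L=(.075,.115) if k=="blue" else (.075,.110); off=(L[0]-L[1])/2
    p[:2]+=off*np.array([np.cos(p[2]),np.sin(p[2])])
def roiof(c,p,zmax):
    R,t=Tf(p); P=np.array([[x,y,z] for x in(-.11,.11) for y in(-.045,.045) for z in (0,zmax)])@R.T+t
    q=proj(c,P); a=np.floor(q.min(0)).astype(int); b=np.ceil(q.max(0)).astype(int); return (a[0],a[1],b[0]-a[0],b[1]-a[1])
def wmask(c,p,roi,zmax,ex=.1,ey=.04):
    R,t=Tf(p); P=np.array([[x,y,z] for x in(-ex,ex) for y in(-ey,ey) for z in(0,zmax)])@R.T+t
    h=cv2.convexHull(proj(c,P).astype(np.float32))[:,0]
    m=fill(h,roi).reshape(roi[3],SS,roi[2],SS).mean((1,3)); return (m>.5).astype(float)
if __name__=="__main__":
    for k,p in obj.items():
        kind="holder" if "holder" in k else "rest"
        for n in C:
            roi=roiof(C[n],p,.09 if kind=="holder" else .05); W=wmask(C[n],p,roi,.09 if kind=="holder" else .03)
            q,e=fit(ims[n],C[n],p,roi,lambda c,p,r:holder_layers(c,p,r,kind),W=W)
            print(k,n,np.round(p*[1e3,1e3,57.3],1),np.round(q*[1e3,1e3,57.3],1),round(e,1))
            l=holder_layers(C[n],q,roi,kind); m=cost(*l,ims[n],roi,.7,None,True)
            I=ims[n][roi[1]:roi[1]+roi[3],roi[0]:roi[0]+roi[2]]
            cv2.imwrite(f"pics/fit_{k}_{n}.png",cv2.resize(np.hstack([I,np.clip(m,0,255).astype(np.uint8)])[:,:,::-1],None,fx=4,fy=4))
    for k,p in sp.items():
        for n in C:
            roi=roiof(C[n],p,.06); W=wmask(C[n],p+np.r_[.02*np.cos(p[2]),.02*np.sin(p[2]),0],roi,.05,.105,.016)
            q,e=fit(ims[n],C[n],p,roi,lambda c,p,r:spindle_layers(c,p,r,k),W=W)
            print(k,n,np.round(p*[1e3,1e3,57.3],1),np.round(q*[1e3,1e3,57.3],1),round(e,1))
            l=spindle_layers(C[n],q,roi,k); m=cost(*l,ims[n],roi,.7,None,True)
            I=ims[n][roi[1]:roi[1]+roi[3],roi[0]:roi[0]+roi[2]]
            cv2.imwrite(f"pics/fit_sp{k}_{n}.png",cv2.resize(np.hstack([I,np.clip(m,0,255).astype(np.uint8)])[:,:,::-1],None,fx=4,fy=4))
E
time python3 m1.py
```

```text
scene [-0.18441608 -0.73643463  0.90798366]
top [0.28592568 0.02038733 1.57974642]
holder_blue scene [ 615.3 -116.3  -85.7] [ 615.7 -115.   -84.8] 513.4
holder_blue top [ 615.3 -116.3  -85.7] [ 617.3 -114.5  -85. ] 326.3
holder_yellow scene [ 451.1 -116.2  -89.3] [ 452.1 -115.5  -88.8] 857.9
holder_yellow top [ 451.1 -116.2  -89.3] [ 452.8 -114.9  -89.1] 273.2
rest_b scene [ 616.1  151.3 -108.1] [ 618.   157.  -108.3] 129.6
rest_b top [ 616.1  151.3 -108.1] [ 618.8  154.5 -108.8] 105.1
rest_y scene [448.  135.1 -79.8] [447.6 130.8 -83.8] 1093.4
rest_y top [448.  135.1 -79.8] [449.6 137.8 -79.7] 148.9
blue scene [ 624.1  173.9 -108.2] [619.  179.9 -99.8] 3768.4
blue top [ 624.1  173.9 -108.2] [ 626.   184.1 -104.2] 1654.7
yellow scene [446.6 152.  -80.7] [462.1 156.3 -80.1] 3136.4
yellow top [446.6 152.  -80.7] [444.2 163.2 -79.7] 1848.1
real	1m18.727s
user	1m13.145s
sys	0m5.799s
```

```bash
cat > m2.py <<'E'
from m1 import *
rest={"blue":np.array([.6185,.1555,np.radians(-108.6)]),"yellow":np.array([.4493,.1372,np.radians(-79.7)])}
def lay(c,p,roi,col):
    r=rest[col]; R,t=Tf(r); o=campos(c)
    lab=np.zeros((roi[3]*SS,roi[2]*SS),np.uint8)
    for k,(P,n) in enumerate(box(-.088,.088,-.028,.028,0,.009)):
        if (o-(P@R.T+t).mean(0))@(R@n)<=0: continue
        lab[fill(proj(c,P@R.T+t),roi)>0]=1+k
    ig=np.zeros_like(lab)
    for P in [np.array([[x,y,z] for x in(-.083,-.067) for y in(-.019,.019) for z in(.009,.042)]),np.array([[x,y,z] for x in(.049,.061) for y in(-.012,.012) for z in(.009,.046)])]:
        ig|=fill(cv2.convexHull(proj(c,P@R.T+t).astype(np.float32))[:,0],roi)
    s,_,_=spindle_layers(c,p,roi,col)
    ig[s>0]=0
    lab[s>0]=s[s>0]+5
    return lab,ig,8
for k in("blue","yellow"):
    r=rest[k]; u=np.array([np.cos(r[2]),np.sin(r[2])]); dB=.055 if k=="blue" else .06
    p=np.array([*(r[:2]+(-.075+dB)*u),r[2]])
    for n in C:
        roi=roiof(C[n],r,.06); W=wmask(C[n],r+np.r_[-.004*u,0],roi,.05,.115,.026)
        if k=="yellow" and n=="scene":
            W[:, max(0,int(278-roi[0])):]=0
        q,e=fit(ims[n],C[n],p,roi,lambda c,pp,rr:lay(c,pp,rr,k),W=W)
        d=q[:2]-r[:2]; print(k,n,np.round(p*[1e3,1e3,57.3],1),np.round(q*[1e3,1e3,57.3],1),round(e,1),"rest frame",d@u*1e3,(d@[-u[1],u[0]])*1e3)
        m=cost(*lay(C[n],q,roi,k),ims[n],roi,.7,None,True)
        I=ims[n][roi[1]:roi[1]+roi[3],roi[0]:roi[0]+roi[2]]
        cv2.imwrite(f"pics/fs_{k}_{n}.png",cv2.resize(np.vstack([I,np.clip(m,0,255).astype(np.uint8),np.repeat((W*255)[...,None],3,2).astype(np.uint8)])[:,:,::-1],None,fx=4,fy=4)[:600])
E
python3 m2.py; python3 - <<'E'
import cv2,numpy as np
L=[cv2.imread(f"pics/{n}.png") for n in("fs_blue_top","fs_yellow_top","fit_holder_blue_top","fs_blue_scene","fs_yellow_scene")]
L=[cv2.resize(a,None,fx=min(1,350/a.shape[1]),fy=min(1,350/a.shape[1])) for a in L]
for a in L: print(a.shape)
H=600;row=np.zeros((600,800,3),np.uint8);x=0;y=0
pos=[(0,0),(0,400),(400,0),(0,0),(0,0)]
def put(a,yy,xx):
    h=min(a.shape[0],600-yy);w=min(a.shape[1],800-xx);row[yy:yy+h,xx:xx+w]=a[:h,:w]
put(L[0],0,0);put(L[1],0,400);cv2.imwrite("pics/m2a.png",row);row[:]=0
put(L[3],0,0);put(L[4],0,400);cv2.imwrite("pics/m2b.png",row)
E
```

```text
scene [-0.18441608 -0.73643463  0.90798366]
top [0.28592568 0.02038733 1.57974642]
blue scene [ 624.9  174.5 -108.6] [ 623.3  170.7 -109.5] 265.2 rest frame -15.976787506120749 -0.30180073474094643
blue top [ 624.9  174.5 -108.6] [ 625.7  174.1 -108.8] 124.1 rest frame -19.96323101169129 0.9044974521811665
yellow scene [446.6 152.  -79.7] [446.8 154.7 -79.8] 306.2 rest frame -17.66422514833725 0.6422919838758668
yellow top [446.6 152.  -79.7] [446.3 152.3 -79.6] 144.6 rest frame -15.386280532155965 -0.29898797725766707
(597, 350, 3)
(600, 348, 3)
(95, 350, 3)
(600, 208, 3)
(600, 300, 3)
```

View pics/m2a.png

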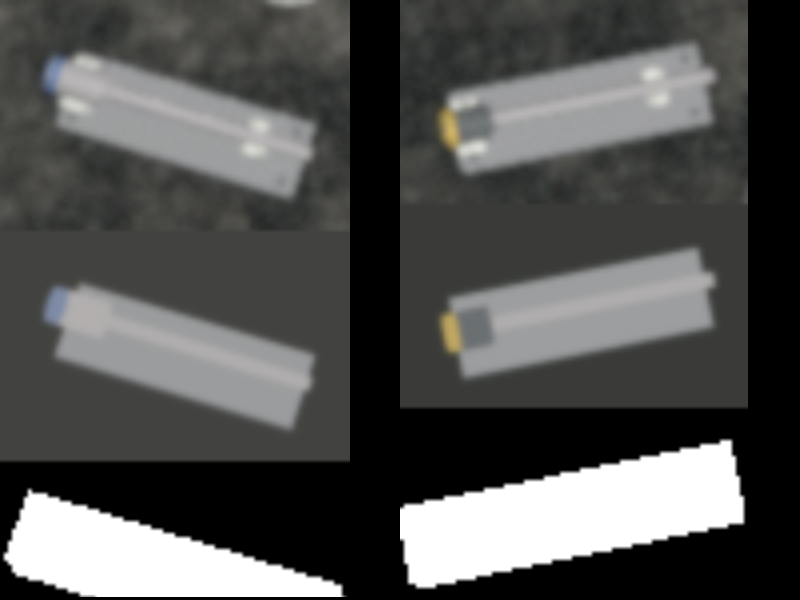

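View pics/m2b.png

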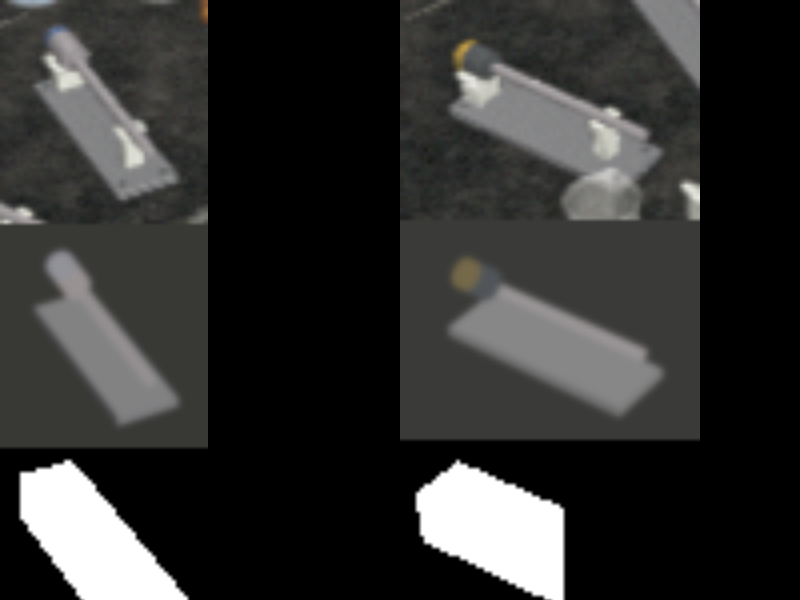

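```bash
python3 - <<'E'
from vis import *
C={n:caminfo(n) for n in("scene","top")}
for n in C: imaging.capture(n)
H={"beaker":.07,"vial_black":.051,"vial_blue":.051,"vacuum_tank":1,"bath_2":.15}
for o,h in H.items():
    for n in C:
        for d in imaging.boxes_of(n,o)[:2]:
            e=d["extent"];u0,v0,w,hh=e[0]*640,e[1]*480,e[2]*640,e[3]*480
            ctr=(u0+w/2,v0+hh/2); print(o,n,round(d["p"],2),np.round([u0,v0,w,hh]),"ctr@h/2",np.round(backproj(C[n],ctr,h/2)[:2],3),"bottom@0",np.round(backproj(C[n],(ctr[0],v0+hh),0)[:2],3))
from workcell import read_state
print(read_state()["time"])
E
python3 - <<'E'
import cv2
t=cv2.imread("pics/top0.png"); c=t[235:335,280:400]; cv2.imwrite("pics/topz2.png",cv2.resize(c,None,fx=6,fy=6,interpolation=cv2.INTER_CUBIC)[:600])
E
```

```text
beaker scene 0.79 [277. 267.  20.  31.] ctr@h/2 [ 0.38  -0.005] bottom@0 [ 0.36  -0.025]
beaker top 0.58 [306. 300.  24.  16.] ctr@h/2 [ 0.38  -0.003] bottom@0 [ 0.359 -0.003]
vial_black top 0.48 [225. 209.  66.  24.] ctr@h/2 [0.628 0.16 ] bottom@0 [0.599 0.163]
vial_black top 0.47 [308. 248.  10.  12.] ctr@h/2 [0.528 0.007] bottom@0 [0.515 0.008]
vial_blue scene 0.55 [328. 258.   8.  17.] ctr@h/2 [ 0.529 -0.039] bottom@0 [ 0.522 -0.046]
vial_blue top 0.59 [326. 249.   7.   9.] ctr@h/2 [ 0.531 -0.039] bottom@0 [ 0.523 -0.04 ]
vacuum_tank top 0.3 [322. 211.  70.  28.] ctr@h/2 [ 0.51  -0.074] bottom@0 [ 0.573 -0.117]
bath_2 scene 0.27 [291. 218.  38.  29.] ctr@h/2 [0.555 0.085] bottom@0 [0.566 0.1  ]
bath_2 top 0.46 [323. 211.  65.  28.] ctr@h/2 [ 0.597 -0.108] bottom@0 [ 0.571 -0.112]
1.3
```

View pics/topz2.png

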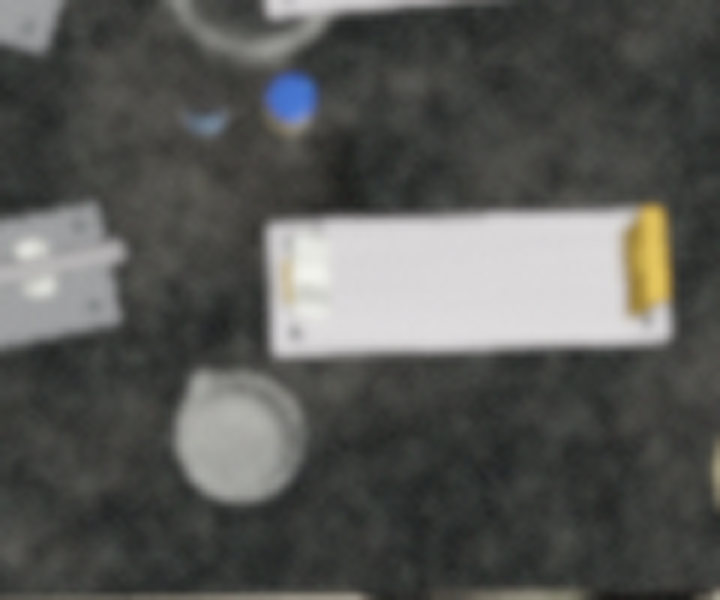

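```bash
cat > plan.py <<'E'
import numpy as np, json, sys
from scipy.spatial.transform import Rotation as Ro
from workcell import read_state
def goalR(yaw):
    c,s=np.cos(np.radians(yaw)),np.sin(np.radians(yaw)); return np.array([[c,s,0],[s,-c,0],[0,0,-1]])
def plan(wps,gain=1.0,vmax=.95,rmax=.95,show=True,dec=2,state=None):
    "wps: list of (x,y,z,yaw, speed scale)"
    if state is None: s=read_state(); p=np.array(s["ee_pos"]);R=np.array(s["eef_rot"])
    else: p,R=state
    rows=[]
    for w in wps:
        g=np.array(w[:3]);G=goalR(w[3]); sp=w[4] if len(w)>4 else 1
        d=R.T@(g-p)/.03; r=Ro.from_matrix(R.T@G).as_rotvec(degrees=True)/5
        n=max(1,int(np.ceil(max(np.linalg.norm(d)/(1.3*sp*vmax),abs(r).max()/rmax/min(1,sp)))))
        # interpolate world pos linearly & rotation
        p0,R0=p.copy(),R.copy()
        for i in range(n):
            gp=p0+(g-p0)*(i+1)/n; gR=R0@Ro.from_rotvec(Ro.from_matrix(R0.T@G).as_rotvec()*(i+1)/n).as_matrix()
            row=np.r_[R.T@(gp-p)/.03,Ro.from_matrix(R.T@gR).as_rotvec(degrees=True)/5]
            row=np.clip(np.round(row,dec),-1,1)
            p=p+R@row[:3]*.03; R=R@Ro.from_rotvec(row[3:]*5,degrees=True).as_matrix()
            rows.append(row.tolist())
    print(len(rows),"rows; predicted end",np.round(p,4))
    for i in range(0,len(rows),20): print(json.dumps([rows[i:i+20]]).replace("-0.0,","0,").replace("0.0,","0,"))
    return p,R
def st():
    s=read_state(); R=np.array(s["eef_rot"]); print("t",round(s["time"],2),"p",np.round(s["ee_pos"],4),"yaw",round(np.degrees(np.arctan2(R[1,0],R[0,0])),2),"tilt z",np.round(R[:,2],4),"F",np.round(s["ft_force"],2),"M",np.round(s["ft_torque"],3),"w",round(s["width"],4),"q",np.round(s["joint_positions"],1))
E
python3 - <<'E'
from plan import *
plan([(.30,.36,.22,35),(.4464,.1528,.12,10.3)])
E
```

```text
15 rows; predicted end [0.4446 0.1605 0.12  ]
[[[-0.96, 0.66, -0.13, 0, 0, 0.92], [-0.91, 0.73, -0.13, 0, 0, 0.93], [-0.84, 0.8, -0.12, 0, 0, 0.92], [-0.78, 0.87, -0.13, 0, 0, 0.92], [-0.71, 0.93, -0.13, 0, 0, 0.93], [-0.63, 0.98, -0.13, 0, 0, 0.92], [-0.54, 1.0, -0.12, 0, 0, 0.92], [0, 1.0, 0.42, 0, 0, 0.62], [0.07, 1.0, 0.41, 0, 0, 0.62], [0.12, 1.0, 0.42, 0, 0, 0.61], [0.19, 1.0, 0.41, 0, 0, 0.62], [0.24, 1.0, 0.42, 0, 0, 0.62], [0.3, 1.0, 0.42, 0, 0, 0.62], [0.36, 1.0, 0.41, 0, 0, 0.62], [0.41, 1.0, 0.42, 0, 0, 0.61]]]
```

Call:
play_rows:
  deltas:
    - [[-0.9,0.6,-0.1,0,0,0.9],[-0.9,0.7,-0.1,0,0,0.9],[-0.8,0.8,-0.1,0,0,0.9],[-0.8,0.9,-0.1,0,0,0.9],[-0.7,0.9,-0.1,0,0,0.9],[-0.6,1.0,-0.1,0,0,0.9],[-0.5,1.0,-0.1,0,0,0.9],[0,1.0,0.2,0,0,0.6],[0.1,1.0,0.2,0,0,0.6],[0.1,1.0,0.2,0,0,0.6],[0.2,1.0,0.2,0,0,0.6]]
  gripper: 1

```text
time: 2.22
ee_pos: [0.369, 0.2606, 0.1892]
eef_rot: [[0.923, 0.385, -0.001], [0.385, -0.923, 0.008], [0.003, -0.008, -1.0]]
ft_force: [0.5, 0.7, -0.4]
width: 0.0869
```

```bash
python3 - <<'E'
from plan import *
st()
plan([(.4464,.1528,.12,10.3)])
E
```

```text
t 2.22 p [0.369  0.2606 0.1892] yaw 22.61 tilt z [-6.e-04  8.e-03 -1.e+00] F [ 0.48  0.7  -0.42] M [-0.053 -0.049 -0.045] w 0.0869 q [-50.6  -6.4  11.5 110.6   0.9  75.4 -16.8]
5 rows; predicted end [0.4464 0.1528 0.1199]
[[[0.2, 0.87, 0.46, -0.02, 0, 0.49], [0.23, 0.85, 0.45, -0.02, -0.01, 0.5], [0.28, 0.84, 0.46, -0.01, 0, 0.49], [0.31, 0.83, 0.46, -0.02, -0.01, 0.49], [0.34, 0.82, 0.46, -0.02, 0, 0.49]]]
```

Call:
play_rows:
  deltas:
    - [[0.2,0.85,0.45,0,0,0.5],[0.25,0.85,0.45,0,0,0.5],[0.3,0.85,0.45,0,0,0.5],[0.3,0.85,0.45,0,0,0.5],[0.35,0.8,0.45,0,0,0.5],[0,0,0,0,0,0]]

```text
time: 2.72
ee_pos: [0.4539, 0.1415, 0.1201]
eef_rot: [[0.988, 0.153, 0.006], [0.153, -0.988, 0.011], [0.008, -0.01, -1.0]]
ft_force: [-0.6, -1.3, -0.0]
width: 0.0866
```

```bash
python3 - <<'E'
from plan import *
st()
plan([(.4464,.1528,.08,10.3,.5)])
from workcell import imaging
import cv2
a=[imaging.capture(n) for n in("top","scene")]
cv2.imwrite("pics/ap1.png",cv2.vconcat([cv2.resize(a[0][180:330,180:380],None,fx=2,fy=2),cv2.resize(a[1][180:330,200:400],None,fx=2,fy=2)])[:,:,::-1])
E
```

```text
t 2.72 p [0.4539 0.1415 0.1201] yaw 8.81 tilt z [ 0.0065  0.0111 -0.9999] F [-0.63 -1.34 -0.01] M [-0.127  0.08   0.043] w 0.0866 q [-4.190e+01 -1.000e+00  2.170e+01  1.138e+02 -1.000e-01  6.660e+01
 -1.130e+01]
3 rows; predicted end [0.4465 0.1527 0.08  ]
[[[-0.07, -0.13, 0.45, -0.04, -0.03, -0.1], [-0.06, -0.14, 0.44, -0.04, -0.03, -0.1], [-0.06, -0.13, 0.45, -0.03, -0.03, -0.1]]]
```

View pics/ap1.png

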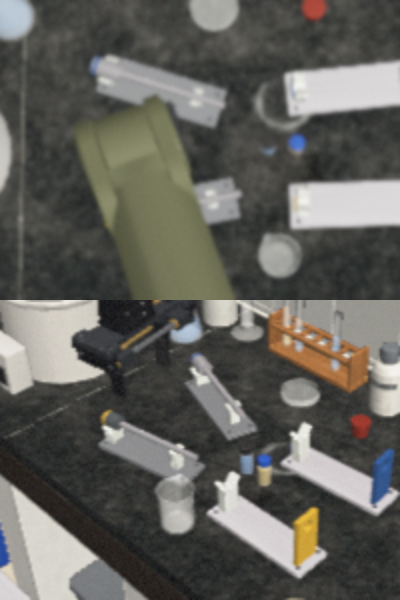

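Call:
play_rows:
  deltas:
    - [[-0.08,-0.15,0.45,-0.04,-0.03,-0.1],[-0.06,-0.15,0.45,-0.04,-0.03,-0.1],[-0.06,-0.1,0.45,-0.04,-0.03,-0.1],[0,0,0,0,0,0]]

```text
time: 3.15
ee_pos: [0.445, 0.1646, 0.084]
eef_rot: [[0.981, 0.195, 0.006], [0.194, -0.981, 0.009], [0.007, -0.007, -1.0]]
ft_force: [-0.4, -0.6, -0.1]
width: 0.087
```

```bash
python3 - <<'E'
from plan import *
st()
plan([(.4464,.1528,.026,10.3,.5)])
E
```

```text
t 3.15 p [0.445  0.1646 0.084 ] yaw 11.22 tilt z [ 0.0058  0.0087 -0.9999] F [-0.37 -0.63 -0.12] M [-0.109  0.168  0.041] w 0.087 q [-43.1   1.2  20.2 116.2  -0.8  62.2 -11.3]
4 rows; predicted end [0.4463 0.1529 0.0261]
[[[-0.01, 0.1, 0.48, -0.02, -0.02, 0.05], [-0.01, 0.1, 0.49, -0.02, -0.02, 0.04], [-0.01, 0.1, 0.48, -0.02, -0.02, 0.05], [-0.01, 0.1, 0.48, -0.03, -0.02, 0.04]]]
```

Call:
play_rows:
  deltas:
    - [[0,0,0,0,0,0],[0,0,0,0,0,0],[0,0,0,0,0,0]]

```text
time: 3.4
ee_pos: [0.4448, 0.1681, 0.0865]
eef_rot: [[0.98, 0.2, 0.008], [0.2, -0.98, 0.011], [0.01, -0.009, -1.0]]
ft_force: [-0.9, 0.5, -0.7]
width: 0.087
```

Call:
play_rows:
  deltas:
    - [[0,0.2,0.3,-0.1,-0.1,-0.1],[0,0,0,0,0,0]]

```text
time: 3.57
ee_pos: [0.4473, 0.1628, 0.0787]
eef_rot: [[0.978, 0.211, 0.004], [0.211, -0.978, 0.002], [0.004, -0.001, -1.0]]
ft_force: [-0.5, -0.6, -0.1]
width: 0.087
```

```bash
python3 - <<'E'
from plan import *
st()
plan([(.4464,.1528,.026,10.3,.5)])
E
```

```text
t 3.57 p [0.4473 0.1628 0.0787] yaw 12.16 tilt z [ 0.0037  0.002  -1.    ] F [-0.48 -0.57 -0.11] M [-0.1    0.021  0.025] w 0.087 q [-43.1   2.   20.4 116.1  -0.8  61.8 -10.2]
3 rows; predicted end [0.4464 0.1529 0.0259]
[[[-0.04, 0.11, 0.59, 0, -0.02, 0.12], [-0.03, 0.1, 0.58, -0.01, -0.01, 0.13], [-0.03, 0.11, 0.59, 0, -0.02, 0.12]]]
```

Call:
play_rows:
  deltas:
    - [[-0.03,0.1,0.5,0,-0.02,0.12],[-0.03,0.1,0.5,0,-0.02,0.12],[-0.03,0.1,0.3,0,0,0.1],[0,0,0.1,0,0,0],[0,0,0,0,0,0]]

```text
time: 3.98
ee_pos: [0.4489, 0.1526, 0.0364]
eef_rot: [[0.984, 0.178, 0.003], [0.178, -0.984, 0.002], [0.004, -0.002, -1.0]]
ft_force: [-0.2, -0.0, -0.4]
width: 0.0869
```

```bash
python3 - <<'E'
from plan import *
st()
plan([(.4464,.1528,.026,10.3,.5)])
E
```

```text
t 3.98 p [0.4489 0.1526 0.0364] yaw 10.26 tilt z [ 0.0032  0.0024 -1.    ] F [-0.24 -0.02 -0.44] M [-0.024  0.032 -0.003] w 0.0869 q [-42.1   5.   21.1 118.7  -2.2  56.5  -9.6]
1 rows; predicted end [0.4465 0.1528 0.0259]
[[[-0.08, -0.02, 0.35, -0.02, -0.04, -0.01]]]
```

Call:
play_rows:
  deltas:
    - [[-0.05,0,0.2,-0.02,-0.02,0],[-0.03,0,0.15,-0.02,-0.02,0],[0,0,0,0,0,0]]

```text
time: 4.23
ee_pos: [0.4473, 0.1525, 0.0261]
eef_rot: [[0.984, 0.178, 0.002], [0.178, -0.984, -0.001], [0.001, 0.001, -1.0]]
ft_force: [-0.5, 0.0, -0.6]
width: 0.0872
```

```bash
python3 - <<'E'
from plan import *
st()
from workcell import imaging
import cv2
a=[imaging.capture(n) for n in("top","scene")]
cv2.imwrite("pics/ap2.png",cv2.hconcat([cv2.resize(a[0][240:330,210:310],None,fx=4,fy=4),cv2.resize(a[1][200:290,225:325],None,fx=4,fy=4)])[:,:,::-1])
E
```

```text
t 4.23 p [0.4473 0.1525 0.0261] yaw 10.26 tilt z [ 0.0015 -0.0012 -1.    ] F [-0.48  0.01 -0.55] M [-0.094  0.041  0.006] w 0.0872 q [-42.2   5.8  21.  119.2  -2.4  55.4  -9.6]
```

View pics/ap2.png

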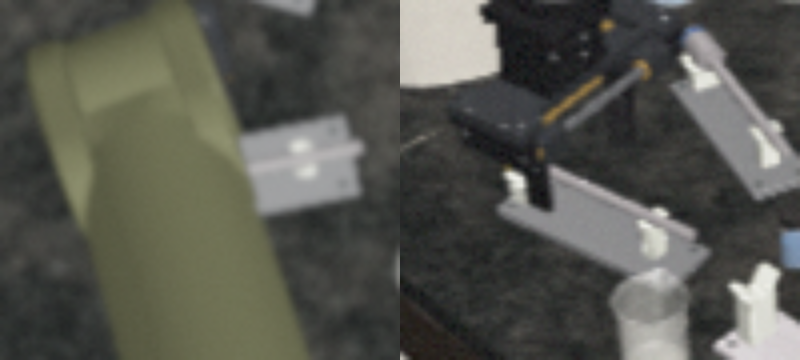

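Call:
play_rows:
  deltas:
    - [[0,0,0,0,0,0],[0,0,0,0,0,0],[0,0,0,0,0,0],[0,0,0,0,0,0],[0,0,0,0,0,0],[0,0,0,0,0,0]]
  gripper: -1

```text
time: 4.83
ee_pos: [0.4489, 0.1535, 0.0281]
eef_rot: [[0.984, 0.179, 0.005], [0.179, -0.984, 0.001], [0.005, 0.0, -1.0]]
ft_force: [0.4, 0.3, -0.4]
width: 0.055
```

```bash
python3 - <<'E'
from plan import *
st()
E
```

```text
t 4.83 p [0.4489 0.1535 0.0281] yaw 10.3 tilt z [ 4.9e-03  8.0e-04 -1.0e+00] F [ 0.35  0.33 -0.38] M [-0.044  0.051 -0.041] w 0.055 q [-42.2   5.6  21.  119.1  -2.4  55.4  -9.6]
```

Call:
play_rows:
  deltas:
    - [[-0.05,0,0.07,0,-0.04,0],[-0.02,0,0.02,0,-0.01,0],[-0.02,0,0.02,0,-0.01,0],[-0.02,0,0.02,0,0,0]]

```text
time: 5.17
ee_pos: [0.4455, 0.1529, 0.024]
eef_rot: [[0.984, 0.179, -0.0], [0.179, -0.984, -0.0], [-0.001, -0.0, -1.0]]
ft_force: [0.7, -0.3, -0.0]
width: 0.0282
```

```bash
python3 - <<'E'
from plan import *
st()
E
```

```text
t 5.17 p [0.4455 0.1529 0.024 ] yaw 10.29 tilt z [-5.e-04 -1.e-04 -1.e+00] F [ 0.71 -0.3  -0.02] M [-0.162  0.059 -0.011] w 0.0282 q [-42.2   5.8  21.  119.4  -2.5  55.2  -9.5]
```

Call:
play_rows:
  deltas:
    - [[0.02,0,-0.05,0,0,0],[0,0,0,0,0,0],[-0.01,0,0.01,0,0,0],[-0.01,0,0.01,0,0,0],[-0.01,0,0.01,0,0,0]]

```text
time: 5.58
ee_pos: [0.445, 0.1527, 0.0245]
eef_rot: [[0.984, 0.179, -0.001], [0.179, -0.984, -0.0], [-0.001, 0.0, -1.0]]
ft_force: [0.3, 0.7, 0.2]
width: 0.0017
```

```bash
python3 - <<'E'
from plan import *
st()
E
```

```text
t 5.58 p [0.445  0.1527 0.0245] yaw 10.29 tilt z [-9.e-04 -3.e-04 -1.e+00] F [0.27 0.68 0.18] M [-0.05   0.036 -0.044] w 0.0017 q [-42.2   5.7  21.  119.5  -2.5  55.3  -9.6]
```

```bash
python3 - <<'E'
from workcell import imaging
import cv2
a=[imaging.capture(n) for n in("top","scene")]
cv2.imwrite("pics/g1.png",cv2.hconcat([cv2.resize(a[0][240:330,210:310],None,fx=4,fy=4),cv2.resize(a[1][200:290,225:325],None,fx=4,fy=4)])[:,:,::-1])
E
```

```text
(no output)
```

View pics/g1.png

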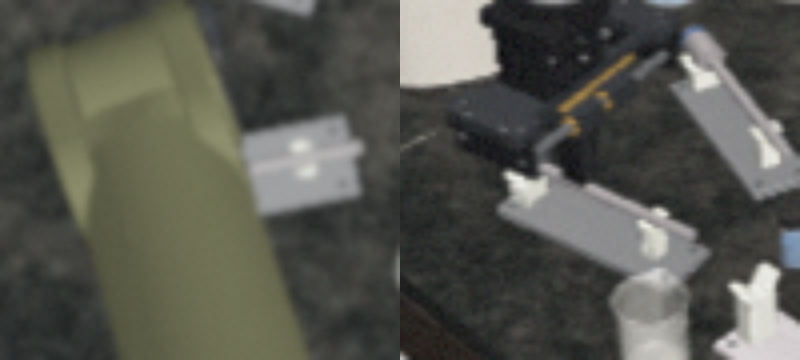

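Call:
play_rows:
  deltas:
    - [[0,0,0,0,0,0],[0,0,0,0,0,0]]

```text
time: 5.85
ee_pos: [0.4449, 0.1527, 0.0244]
eef_rot: [[0.984, 0.179, -0.001], [0.179, -0.984, -0.0], [-0.001, 0.0, -1.0]]
ft_force: [-0.4, -0.1, 0.9]
width: 0.0002
```

```bash
python3 - <<'E'
from plan import *
st()
from workcell import imaging
import cv2
a=[imaging.capture(n) for n in("scene",)]
cv2.imwrite("pics/g2.png",cv2.resize(a[0][210:285,235:315],None,fx=8,fy=8)[:,:,::-1])
E
```

```text
t 5.85 p [0.4449 0.1527 0.0244] yaw 10.29 tilt z [-1.e-03 -3.e-04 -1.e+00] F [-0.39 -0.13  0.9 ] M [-0.064  0.025  0.005] w 0.0002 q [-42.2   5.7  21.  119.5  -2.5  55.3  -9.6]
```

View pics/g2.png

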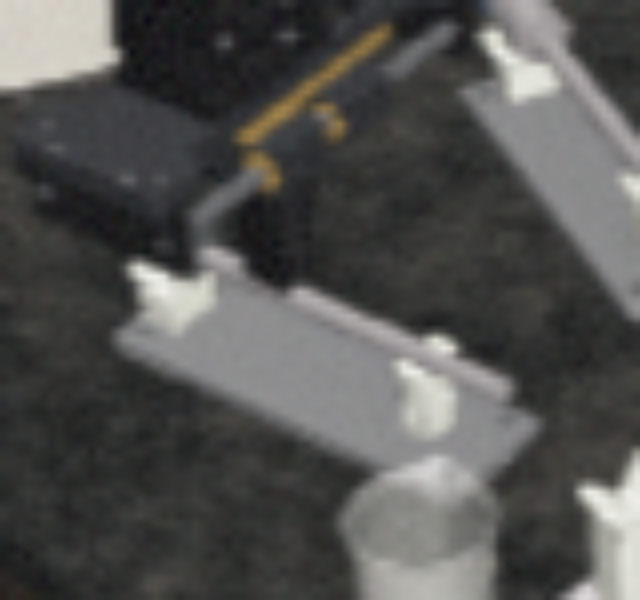

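```bash
python3 - <<'E'
from vis import *
for n,o,s in(("scene",(235,210),8),):
    c=caminfo(n)
    for P in ([.4449,.1527,.0244],[.4449,.1527,.0434],[.4464,.1528,.045],[.4449,.1527,.065]):
        q=proj(c,[P])[0]; print(P,np.round(q,1),np.round((q-o)*s))
E
```

```text
[0.4449, 0.1527, 0.0244] [270.3 251.2] [283. 330.]
[0.4449, 0.1527, 0.0434] [269.8 246.6] [278. 293.]
[0.4464, 0.1528, 0.045] [270.1 246. ] [281. 288.]
[0.4449, 0.1527, 0.065] [269.2 241.2] [273. 250.]
```

```bash
python3 - <<'E'
from vis import *
c=caminfo("scene")
x=np.array([.984,.178,0]);y=np.array([.178,-.984,0])
T=np.array([.4473,.1525,.0261])
for sg in(-1,1):
  for a in (.0435,.0585):
    for b in(-.0095,.0095):
      P=T+sg*a*x+b*y; q=[proj(c,[P+[0,0,h]])[0] for h in(0,.02)]; print(sg,a,b,[np.round((k-[225,200])*4+[400,0]) for k in q])
E
python3 - <<'E'
import cv2
a=cv2.imread("pics/ap2.png")[100:260,480:700]; cv2.imwrite("pics/ap2z.png",cv2.resize(a,None,fx=3.6,fy=3.6,interpolation=cv2.INTER_CUBIC))
E
```

```text
-1 0.0435 -0.0095 [array([538., 227.]), array([536., 207.])]
-1 0.0435 0.0095 [array([557., 236.]), array([554., 216.])]
-1 0.0585 -0.0095 [array([526., 237.]), array([523., 218.])]
-1 0.0585 0.0095 [array([544., 246.]), array([541., 226.])]
1 0.0435 -0.0095 [array([609., 170.]), array([607., 150.])]
1 0.0435 0.0095 [array([627., 178.]), array([625., 158.])]
1 0.0585 -0.0095 [array([621., 160.]), array([619., 141.])]
1 0.0585 0.0095 [array([639., 168.]), array([637., 149.])]
```

View pics/ap2z.png

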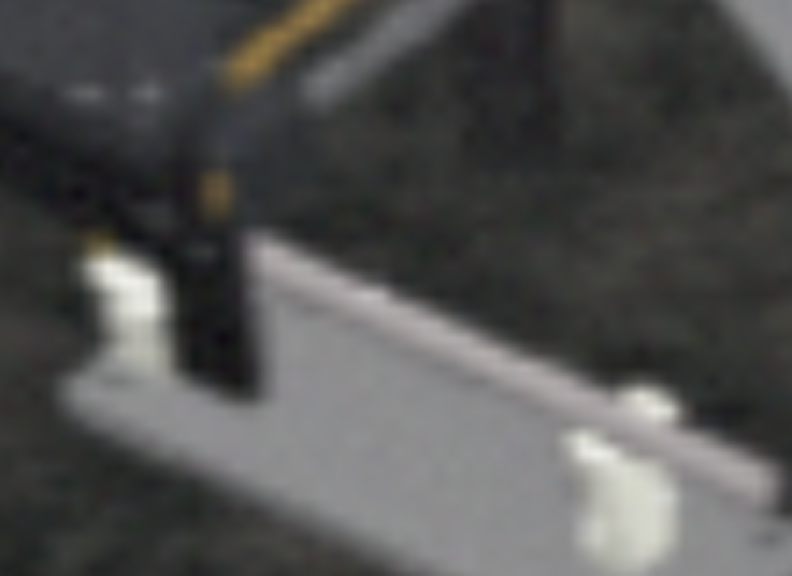

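```bash
python3 - <<'E'
from vis import *
from workcell import read_state
c=caminfo("scene"); im=imaging.capture("scene")
s=read_state();R=np.array(s["eef_rot"]);T=np.array(s["ee_pos"]); print(T)
S=6;o=np.array([200,140])
out=[]
for dz in(0,.024):
    v=cv2.resize(im[140:290,200:330],None,fx=S,fy=S,interpolation=cv2.INTER_CUBIC)
    v=np.ascontiguousarray(v[:600])
    def L(P,Q,col):
        q=[tuple(int(k) for k in (proj(c,[T+[0,0,dz]+R@np.array(A)])[0]-o+.5)*S) for A in(P,Q)]; cv2.line(v,q[0],q[1],col,1)
    # body box z -.07 .. -.2 ; x +-.095, y +-.0375
    def B(x,y,z0,z1,col):
        for a in(-1,1):
            for b in(-1,1):
                L((a*x,b*y,z0),(a*x,b*y,z1),col)
            for z in(z0,z1):
                L((a*x,-y,z),(a*x,y,z),col);L((-x,a*y,z),(x,a*y,z),col)
    B(.095,.0375,-.07,-.12,(255,0,0)); B(.015,.0095,0,-.06,(0,255,0))
    out.append(v[:,:400] if 0 else v)
    cv2.imwrite(f"pics/ov_{int(dz*1000)}.png",v[:,:,::-1])
E
```

```text
[0.44491032 0.15270526 0.02444321]
```

View pics/ov_0.png

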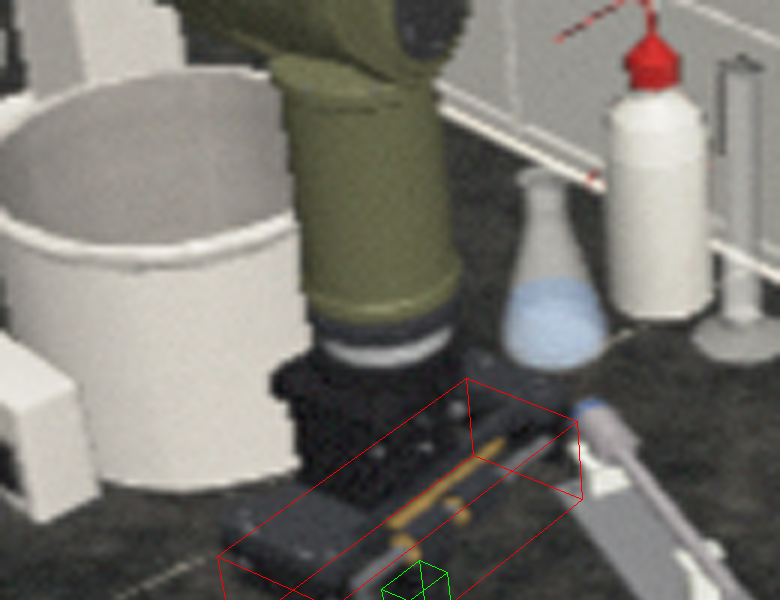

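View pics/ov_24.png

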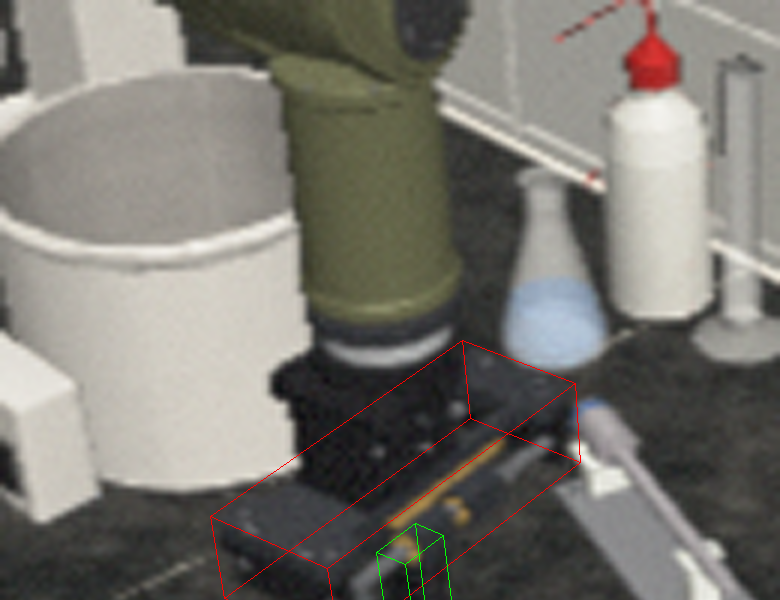

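Call:
play_rows:
  deltas:
    - [[0,0,0,0,0,0],[0,0,0,0,0,0],[0,0,0,0,0,0],[0,0,0,0,0,0],[0,0,0,0,0,0],[0,0,0,0,0,0],[0,0,0,0,0,0]]
  gripper: -0.1

```text
time: 6.53
ee_pos: [0.445, 0.1527, 0.0245]
eef_rot: [[0.984, 0.179, -0.001], [0.179, -0.984, -0.0], [-0.001, 0.0, -1.0]]
ft_force: [-0.6, 0.2, 0.8]
width: 0.0361
```

```bash
cat >> plan.py <<'E'
def snap(name,cam="scene",roi=(235,200,100,75),S=8):
    from workcell import imaging
    import cv2
    im=imaging.capture(cam); u,v,w,h=roi
    cv2.imwrite(name,cv2.resize(im[v:v+h,u:u+w],None,fx=S,fy=S,interpolation=cv2.INTER_CUBIC)[:,:,::-1])
E
python3 - <<'E'
from plan import *
st(); snap("pics/o1.png")
E
```

```text
t 6.53 p [0.445  0.1527 0.0245] yaw 10.29 tilt z [-1.e-03 -3.e-04 -1.e+00] F [-0.64  0.24  0.78] M [-0.077  0.086 -0.028] w 0.0361 q [-42.2   5.7  21.  119.5  -2.5  55.3  -9.6]
```

View pics/o1.png

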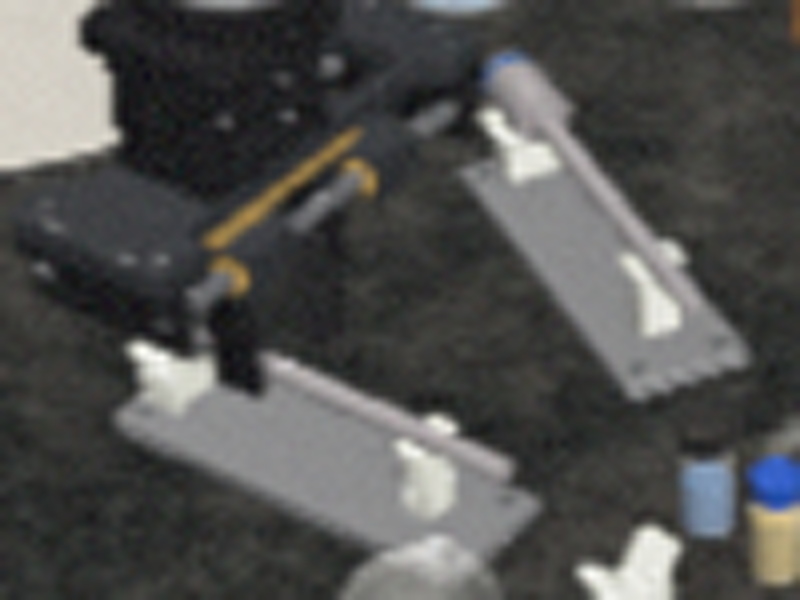

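```bash
python3 - <<'E'
from vis import *
from workcell import read_state
c=caminfo("scene"); s=read_state();R=np.array(s["eef_rot"]);T=np.array(s["ee_pos"])
for dz in(0,.012,.024):
  for a in(-.018,-.033):
    print(dz,a,[np.round((proj(c,[T+R@np.array([a,b,-dz])])[0]-[235,200])*8) for b in(-.0095,.0095)])
E
```

```text
0 -0.018 [array([235., 425.]), array([272., 442.])]
0 -0.033 [array([210., 445.]), array([247., 462.])]
0.012 -0.018 [array([232., 402.]), array([269., 419.])]
0.012 -0.033 [array([207., 422.]), array([244., 439.])]
0.024 -0.018 [array([229., 378.]), array([266., 395.])]
0.024 -0.033 [array([204., 398.]), array([241., 415.])]
```

Call:
play_rows:
  deltas:
    - [[0.04,0,0.15,0,0,0],[0,0,0.15,0,0,0],[0,0,0.1,0,0,0],[0,0,0,0,0,0]]

```text
time: 6.92
ee_pos: [0.4463, 0.1531, 0.0113]
eef_rot: [[0.984, 0.179, -0.001], [0.179, -0.984, -0.0], [-0.001, 0.0, -1.0]]
ft_force: [-1.1, -0.1, 0.8]
width: 0.0393
```

```bash
python3 - <<'E'
from plan import *
st(); snap("pics/o2.png",roi=(250,230,30,25),S=20)
E
```

```text
t 6.92 p [0.4463 0.1531 0.0113] yaw 10.3 tilt z [-7.e-04 -1.e-04 -1.e+00] F [-1.11 -0.12  0.83] M [-0.11  -0.018 -0.013] w 0.0393 q [-42.    7.1  21.  119.9  -3.1  53.6  -9. ]
```

View pics/o2.png

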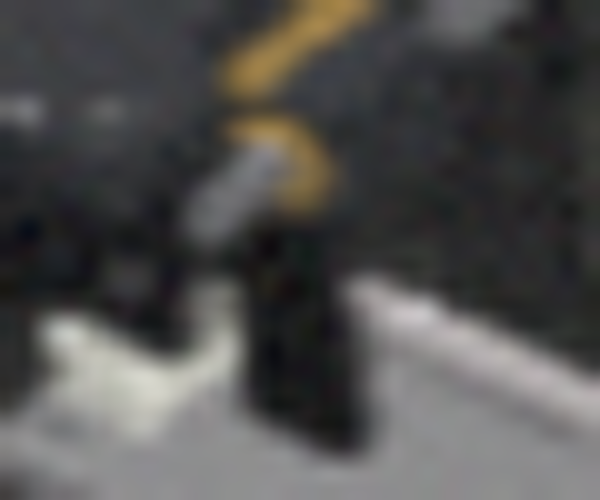

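```bash
python3 - <<'E'
from vis import *
from workcell import read_state
c=caminfo("scene"); s=read_state();R=np.array(s["eef_rot"]);T=np.array(s["ee_pos"])
for dz in(0.01,.018,.024,.03):
  for a in(-.0197,-.0347):
    print(dz,a,[np.round(proj(c,[T+R@np.array([a,b,-dz])])[0],1) for b in(-.0095,.0095)])
E
```

```text
0.01 -0.0197 [array([264.4, 253.9]), array([268.9, 256. ])]
0.01 -0.0347 [array([261.3, 256.4]), array([265.8, 258.6])]
0.018 -0.0197 [array([264.1, 252. ]), array([268.7, 254.1])]
0.018 -0.0347 [array([261. , 254.5]), array([265.6, 256.7])]
0.024 -0.0197 [array([264. , 250.5]), array([268.5, 252.6])]
0.024 -0.0347 [array([260.8, 253. ]), array([265.4, 255.2])]
0.03 -0.0197 [array([263.8, 249. ]), array([268.4, 251.2])]
0.03 -0.0347 [array([260.6, 251.6]), array([265.2, 253.7])]
```

Call:
play_rows:
  deltas:
    - [[0,0,0.1,0,0,0],[0,0,0.08,0,0,0],[0,0,0,0,0,0]]

```text
time: 7.22
ee_pos: [0.4464, 0.153, 0.0054]
eef_rot: [[0.984, 0.179, -0.001], [0.179, -0.984, -0.0], [-0.001, 0.0, -1.0]]
ft_force: [-0.7, 0.3, 0.6]
width: 0.039
```

```bash
python3 - <<'E'
from plan import *
st(); snap("pics/o3.png",roi=(250,230,30,25),S=20)
E
```

```text
t 7.22 p [0.4464 0.153  0.0054] yaw 10.29 tilt z [-8.e-04 -2.e-04 -1.e+00] F [-0.72  0.3   0.56] M [-0.042  0.035 -0.025] w 0.039 q [-41.9   7.6  21.  120.1  -3.4  52.8  -8.8]
```

View pics/o3.png

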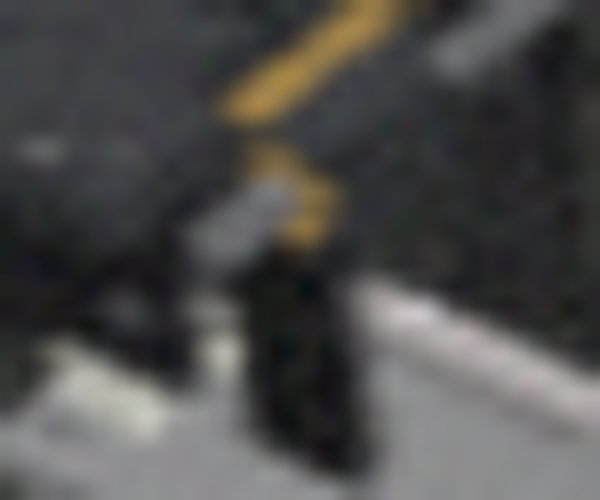

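Call:
play_rows:
  deltas:
    - [[0,0,0,0,0,0],[0,0,0,0,0,0],[0,0,0,0,0,0],[0,0,0,0,0,0],[0,0,0,0,0,0],[0,0,0,0,0,0],[0,0,0,0,0,0]]
  gripper: -1

```text
time: 7.85
ee_pos: [0.4461, 0.1531, 0.0059]
eef_rot: [[0.984, 0.179, -0.001], [0.179, -0.984, -0.0], [-0.001, -0.0, -1.0]]
ft_force: [-0.5, -1.0, -0.2]
width: 0.0087
```

```bash
python3 - <<'E'
from plan import *
st(); snap("pics/o4.png",roi=(240,220,60,45),S=12)
E
```

```text
t 7.85 p [0.4461 0.1531 0.0059] yaw 10.3 tilt z [-1.4e-03 -1.0e-04 -1.0e+00] F [-0.47 -1.03 -0.17] M [-0.026 -0.105  0.011] w 0.0087 q [-41.9   7.5  21.  120.1  -3.4  52.9  -8.8]
```

View pics/o4.png

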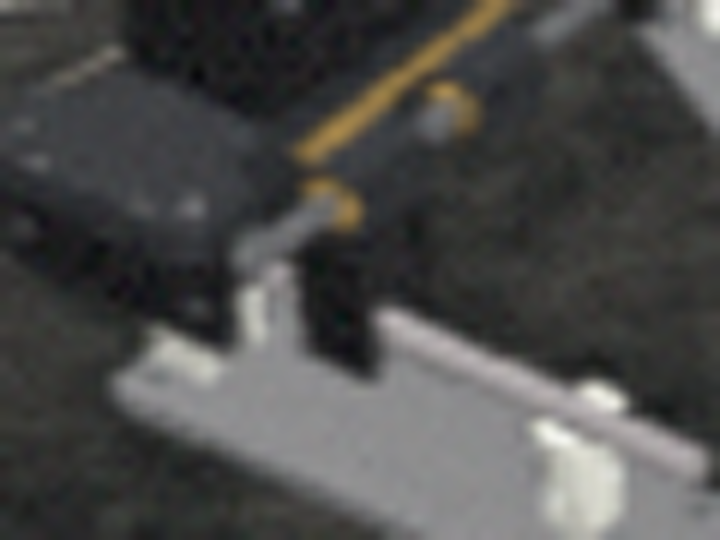

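Call:
play_rows:
  deltas:
    - [[0,0,0,0,0,0],[0,0,0,0,0,0],[0,0,-0.1,0,0,0],[0,0,-0.15,0,0,0],[0,0,-0.15,0,0,0],[0,0,-0.1,0,0,0],[0,0,0,0,0,0]]

```text
time: 8.48
ee_pos: [0.4457, 0.1527, 0.0218]
eef_rot: [[0.984, 0.179, -0.002], [0.179, -0.984, -0.001], [-0.002, 0.0, -1.0]]
ft_force: [-0.3, 0.7, -2.6]
width: 0.0087
```

```bash
python3 - <<'E'
from plan import *
st(); snap("pics/o5.png",roi=(230,200,80,60),S=10)
E
```

```text
t 8.48 p [0.4457 0.1527 0.0218] yaw 10.29 tilt z [-2.1e-03 -8.0e-04 -1.0e+00] F [-0.31  0.71 -2.64] M [-0.116  0.014  0.01 ] w 0.0087 q [-42.1   6.1  21.  119.4  -2.7  55.   -9.4]
```

View pics/o5.png

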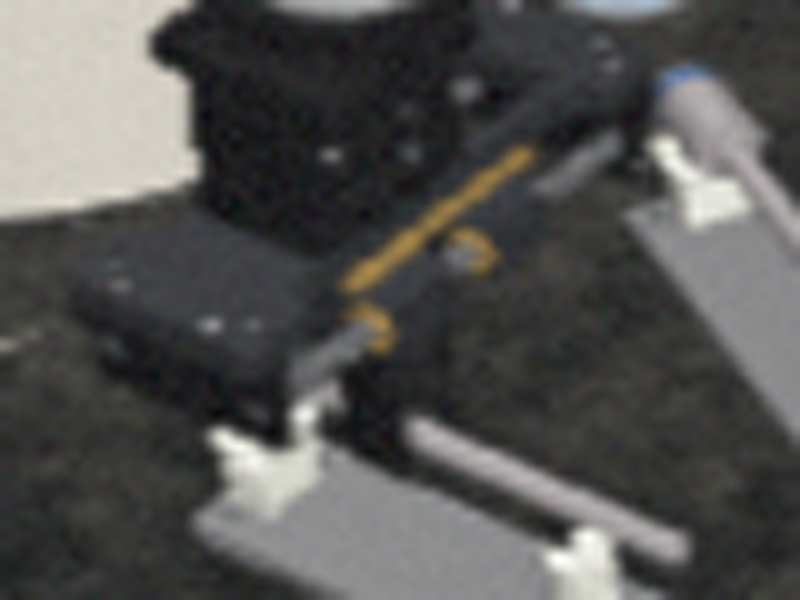

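```bash
python3 - <<'E'
from plan import *
p=plan([(.446,.153,.085,10.3,.4),(.4516,-.04,.085,1.0,.5)])
E
```

```text
16 rows; predicted end [ 0.4516 -0.0399  0.085 ]
[[[0, 0, -0.42, 0, 0.01, -0.0], [0, 0, -0.43, 0, 0, -0.0], [0.01, 0, -0.42, 0, 0.01, -0.0], [0, -0.01, -0.42, 0, 0, -0.0], [0, 0, -0.43, 0.01, 0.01, -0.0], [-0.09, 0.58, 0, 0, 0, 0.17], [-0.08, 0.58, 0, 0, 0, 0.17], [-0.07, 0.58, 0, 0, 0, 0.17], [-0.06, 0.58, 0, 0, 0, 0.17], [-0.05, 0.58, 0, 0, 0, 0.16], [-0.05, 0.59, 0, 0, 0, 0.17], [-0.03, 0.58, 0, 0, 0, 0.17], [-0.03, 0.59, 0, 0, 0, 0.17], [-0.02, 0.58, 0, 0, 0, 0.17], [-0.01, 0.59, 0, 0, 0, 0.17], [0, 0.58, 0, -0.01, 0, 0.17]]]
```

Call:
play_rows:
  deltas:
    - [[0,0,-0.2,0,0.02,0],[0,0,-0.4,0,0.01,0],[0,0,-0.5,0,0,0],[0,0,-0.4,0,0,0],[0,0,-0.3,0,0,0],[0,0.1,-0.1,0,0,0],[-0.05,0.3,0,0,0,0.1],[-0.05,0.5,0,0,0,0.2],[-0.05,0.55,0,0,0,0.2],[-0.05,0.55,0,0,0,0.2],[-0.05,0.55,0,0,0,0.2],[-0.05,0.55,0,0,0,0.2],[-0.05,0.55,0,0,0,0.2],[-0.03,0.55,0,0,0,0.2],[0,0.5,0,0,0,0.2],[0,0.3,0,0,0,0.1],[0,0.1,0,0,0,0],[0,0,0,0,0,0]]

```text
time: 10.03
ee_pos: [0.4458, -0.0234, 0.0794]
eef_rot: [[1.0, -0.003, -0.006], [-0.003, -1.0, -0.004], [-0.006, 0.004, -1.0]]
ft_force: [-0.5, 0.2, -1.5]
width: 0.0085
```

```bash
python3 - <<'E'
from plan import *
st(); snap("pics/c1.png",roi=(240,190,160,120),S=5)
from workcell import imaging
import cv2; cv2.imwrite("pics/c1top.png",imaging.capture("top")[:,:,::-1])
cv2.imwrite("pics/c1scene.png",imaging.capture("scene")[:,:,::-1])
plan([(.4516,-.0612,.085,1.0,.4)])
E
```

```text
t 10.03 p [ 0.4458 -0.0234  0.0794] yaw -0.2 tilt z [-0.0056 -0.0038 -1.    ] F [-0.54  0.18 -1.47] M [-0.121  0.016 -0.011] w 0.0085 q [-32.2  -2.1  31.3 119.6   1.4  62.5  -1.7]
3 rows; predicted end [ 0.4515 -0.0611  0.0851]
[[[0.06, 0.44, -0.06, 0.01, 0.02, -0.07], [0.06, 0.44, -0.06, 0.02, 0.02, -0.07], [0.06, 0.44, -0.07, 0.01, 0.02, -0.06]]]
```

View pics/c1.png

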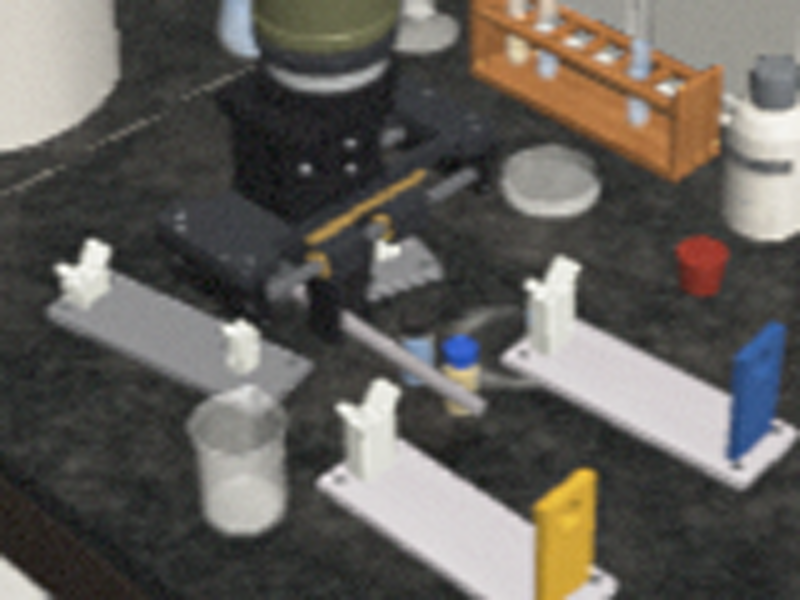

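View pics/c1top.png

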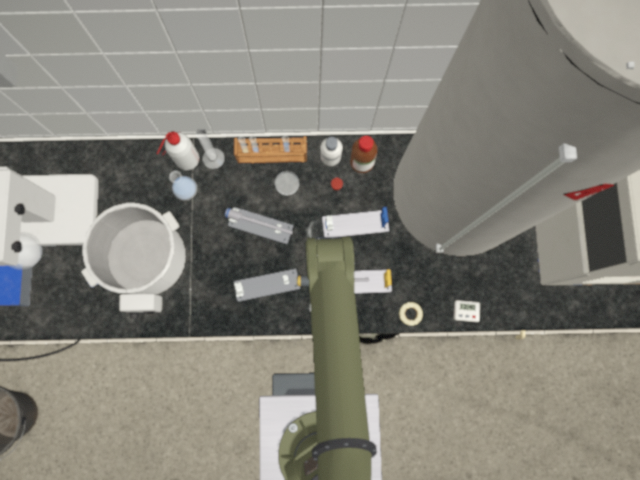

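```bash
python3 - <<'E'
from vis import *
c=caminfo("scene");t=caminfo("top")
B=np.array([.4458,-.0234,.1185]);u=np.array([-.0035,-1,0])
print("tail scene",proj(c,[B+.11*u]),"stem mid",proj(c,[B+.06*u]))
print("bob ends top",proj(t,[B-.075*u,B-.067*u,B-.045*u]))
im=cv2.imread("pics/c1scene.png");cv2.imwrite("pics/c1a.png",cv2.resize(im[245:285,300:345],None,fx=14,fy=14,interpolation=cv2.INTER_CUBIC))
im=cv2.imread("pics/c1top.png");cv2.imwrite("pics/c1b.png",cv2.resize(im[265:300,285:335],None,fx=14,fy=14,interpolation=cv2.INTER_CUBIC))
E
```

```text
tail scene [[335.00796247 271.14185012]] stem mid [[321.99733657 262.63801586]]
bob ends top [[296.77982555 280.72201921]
 [299.88112118 280.66382884]
 [308.40993401 280.50380062]]
```

View pics/c1a.png

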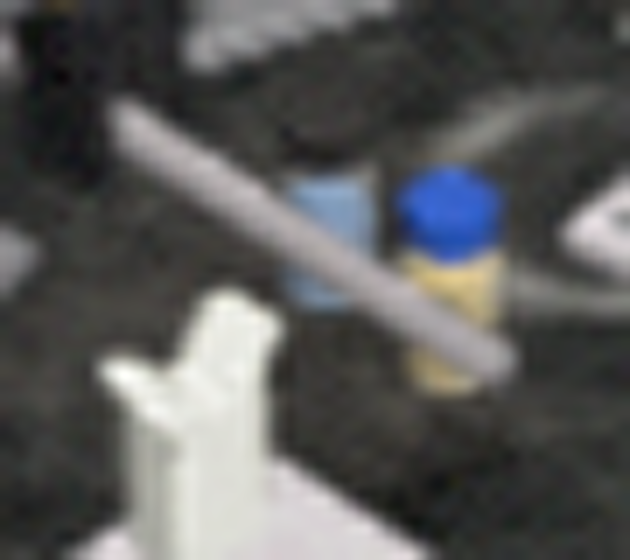

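View pics/c1b.png

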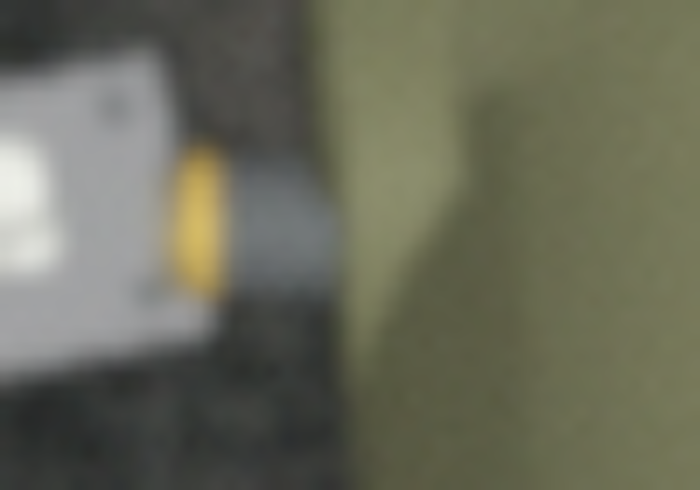

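Call:
play_rows:
  deltas:
    - [[0.05,0.3,-0.05,0,0.02,-0.07],[0.06,0.4,0,0.02,0.02,-0.07],[0.05,0.35,0.1,0.02,0.03,-0.06],[0.03,0.15,0.3,0,0,0],[0,0,0.4,0,0,0],[0,0,0.4,0,0,0],[0,0,0.2,0,0,0],[0,0,0,0,0,0]]

```text
time: 10.85
ee_pos: [0.4549, -0.0496, 0.0367]
eef_rot: [[0.999, 0.034, 0.003], [0.034, -0.999, 0.002], [0.003, -0.002, -1.0]]
ft_force: [-0.9, -2.3, 3.2]
width: 0.0088
```

```bash
python3 - <<'E'
from plan import *
st()
plan([(.4516,-.0612,.034,1.0,.4)])
E
```

```text
t 10.85 p [ 0.4549 -0.0496  0.0367] yaw 1.96 tilt z [ 0.0033  0.0017 -1.    ] F [-0.92 -2.25  3.2 ] M [-0.555  0.109 -0.021] w 0.0088 q [-30.    2.8  34.  121.1  -2.   56.4   7. ]
1 rows; predicted end [ 0.4517 -0.0611  0.034 ]
[[[-0.12, 0.38, 0.09, -0.02, -0.04, 0.19]]]
```

```bash
python3 - <<'E'
from plan import *
st(); snap("pics/d1.png",roi=(260,215,110,82),S=7)
snap("pics/d1t.png","top",roi=(280,240,130,80),S=6)
st()
E
```

```text
t 10.85 p [ 0.4549 -0.0496  0.0367] yaw 1.96 tilt z [ 0.0033  0.0017 -1.    ] F [-0.92 -2.25  3.2 ] M [-0.555  0.109 -0.021] w 0.0088 q [-30.    2.8  34.  121.1  -2.   56.4   7. ]
t 10.95 p [ 0.455  -0.0495  0.0375] yaw 1.94 tilt z [ 0.0037  0.0025 -1.    ] F [ 0.47 -0.34 -1.26] M [-0.105  0.058 -0.015] w 0.0091 q [-30.    2.7  34.  121.   -2.   56.5   7. ]
```

View pics/d1.png

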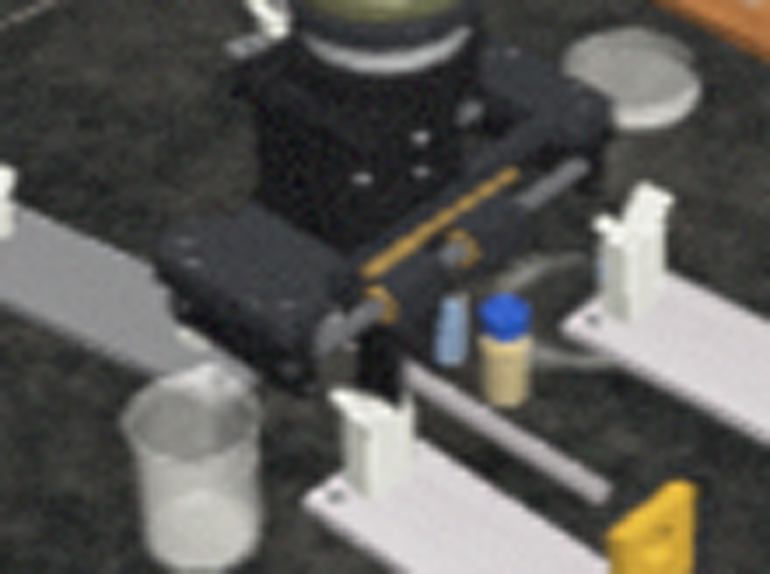

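View pics/d1t.png

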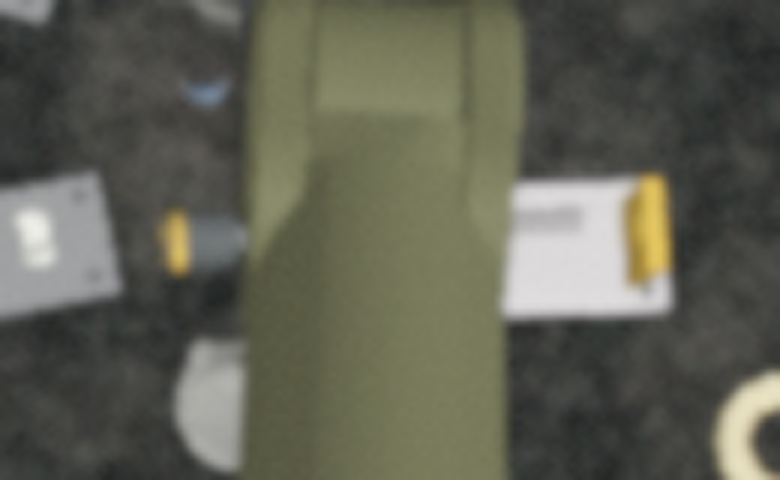

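```bash
cat > chk.py <<'E'
from vis import *
from plan import *
def expect(dzb=.0391,tail=.110,bob=.060,L=.075):
    s=read_state();R=np.array(s["eef_rot"]);T=np.array(s["ee_pos"])
    c=caminfo("scene");t=caminfo("top"); u=R[:,1]; B=T+[0,0,dzb]
    print("tail",np.round(B+tail*u,4),"scene",np.round(proj(c,[B+tail*u])[0],1),"mid.06",np.round(proj(c,[B+.06*u])[0],1),"outer bob top",np.round(proj(t,[B-L*u])[0],1))
E
python3 - <<'E'
from chk import *
expect(); st()
snap("pics/d2.png",roi=(310,250,50,37),S=16)
E
```

```text
tail [ 0.4588 -0.1594  0.0764] scene [345.2 284.7] mid.06 [331.7 276.3] outer bob top [306.9 279.8]
t 10.95 p [ 0.455  -0.0495  0.0375] yaw 1.94 tilt z [ 0.0037  0.0025 -1.    ] F [ 0.47 -0.34 -1.26] M [-0.105  0.058 -0.015] w 0.0091 q [-30.    2.7  34.  121.   -2.   56.5   7. ]
```

View pics/d2.png

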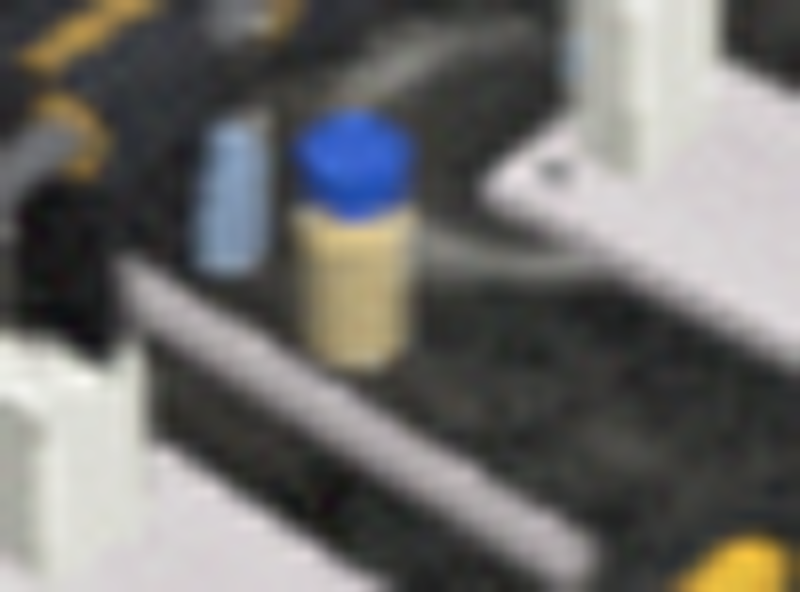

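```bash
cat >> chk.py <<'E'
def stemline(dzb=.0391,s0=.025,s1=.105,tailL=.110,skip=(),verbose=True,half=3.5,off=(0,0)):
    "compare the seen stem centreline with the robot-predicted one; returns per-s offset in mm height"
    s=read_state();R=np.array(s["eef_rot"]);T=np.array(s["ee_pos"])
    c=caminfo("scene");u=R[:,1].copy();u[2]=0;u/=np.linalg.norm(u);B=T+[0,0,dzb]
    im=imaging.capture("scene").astype(float).mean(2).astype(np.float32)
    S=[];D=[]
    for k in np.arange(s0,s1,.004):
        P=B+k*u; a,b=proj(c,[P,P+[0,0,.01]]); n=b-a; pxmm=np.linalg.norm(n)/10; 
        d=proj(c,[P+.01*u])[0]-a; d/=np.linalg.norm(d); m=np.array([d[1],-d[0]])
        if m[1]>0: m=-m
        q=np.arange(-half,half+.01,.25)
        pts=a[None]+q[:,None]*m
        v=cv2.remap(im,pts[:,0].astype(np.float32).reshape(-1,1),pts[:,1].astype(np.float32).reshape(-1,1),cv2.INTER_LINEAR)[:,0]
        bg=np.minimum(v[:4].mean(),v[-4:].mean()); base=np.interp(q,[q[:4].mean(),q[-4:].mean()],[v[:4].mean(),v[-4:].mean()])
        w=np.clip(v-base-8,0,None)
        if w.sum()<40: continue
        off=(w*q).sum()/w.sum()
        S.append(k);D.append(off/(pxmm*abs(m@(n/np.linalg.norm(n)))))
        if verbose: print(round(k*1e3),"off mm",round(D[-1],2),"w",round(w.sum()))
    S=np.array(S);D=np.array(D)
    A=np.polyfit(S,D,1); r=D-np.polyval(A,S); g=abs(r-np.median(r))<1.5
    A=np.polyfit(S[g],D[g],1); print("height offset at grip %.2f mm, at tail %.2f mm, tilt %.2f deg (tail up +), rms %.2f n %d"%(A[1],np.polyval(A,tailL),np.degrees(np.arctan(A[0]/1e3)),r[g].std(),g.sum()))
E
python3 - <<'E'
from chk import *
stemline()
E
```

```text
25 off mm 1.19 w 1322
29 off mm 0.69 w 1327
33 off mm 0.71 w 1294
37 off mm 0.49 w 1299
41 off mm 0.21 w 1065
45 off mm -0.17 w 856
49 off mm -0.09 w 668
53 off mm 0.53 w 836
57 off mm 0.02 w 1136
61 off mm 0.2 w 1391
65 off mm 0.31 w 1379
69 off mm 0.26 w 1406
73 off mm 0.83 w 1402
77 off mm 0.37 w 1330
81 off mm 0.42 w 1384
85 off mm 0.61 w 1339
89 off mm 0.51 w 1314
93 off mm 0.23 w 1298
97 off mm 0.63 w 1326
101 off mm 0.76 w 1388
height offset at grip 0.44 mm, at tail 0.43 mm, tilt -0.01 deg (tail up +), rms 0.32 n 20
```

Call:
play_rows:
  deltas:
    - [[-0.06,0.1,0.06,-0.02,-0.02,0.09],[-0.05,0.1,0.06,-0.02,-0.02,0.09],[0,0,0,0,0,0],[0,0,0,0,0,0]]

```text
time: 11.38
ee_pos: [0.4524, -0.0541, 0.0354]
eef_rot: [[1.0, 0.018, 0.002], [0.018, -1.0, 0.002], [0.002, -0.002, -1.0]]
ft_force: [0.1, 0.4, -0.6]
width: 0.0089
```

```bash
python3 - <<'E'
from chk import *
st();stemline(.0395,verbose=False)
plan([(.4515,-.0612,.0335,1.0,.4)])
E
```

```text
t 11.38 p [ 0.4524 -0.0541  0.0354] yaw 1.01 tilt z [ 0.0021  0.0021 -1.    ] F [ 0.08  0.42 -0.57] M [-0.008  0.055  0.021] w 0.0089 q [-29.7   2.7  34.3 121.3  -2.   56.3   6.6]
height offset at grip 0.63 mm, at tail 0.22 mm, tilt -0.21 deg (tail up +), rms 0.23 n 20
1 rows; predicted end [ 0.4516 -0.0613  0.0336]
[[[-0.03, 0.24, 0.06, -0.02, -0.03, 0.0]]]
```

Call:
play_rows:
  deltas:
    - [[-0.03,0.2,0.04,-0.02,-0.02,0],[0,0.2,0.02,0,0,0],[0,0.1,0,0,0,0],[0,0,0,0,0,0]]

```text
time: 11.77
ee_pos: [0.4516, -0.0712, 0.0331]
eef_rot: [[1.0, 0.017, 0.001], [0.017, -1.0, -0.001], [0.001, 0.001, -1.0]]
ft_force: [-0.3, -0.7, -1.6]
width: 0.0087
```

```bash
python3 - <<'E'
from chk import *
st();stemline(.0395,verbose=False); expect(.0395)
plan([(.4521,-.1002,.0335,1.0,.4)])
snap("pics/e1.png",roi=(310,250,60,45),S=13)
snap("pics/e1t.png","top",roi=(280,240,130,80),S=6)
from vis import *
c=caminfo("scene");
# projected eye circle on near face
R,t=Tf((.4524,-.1152,np.radians(-89)))
th=np.linspace(0,2*np.pi,8,endpoint=False); P=np.array([[.071,.008*np.cos(a),.073+.008*np.sin(a)] for a in th])@R.T+t
print(np.round((proj(c,P)-[310,250]+.5)*13))
E
```

```text
t 11.77 p [ 0.4516 -0.0712  0.0331] yaw 1.0 tilt z [ 6.e-04 -5.e-04 -1.e+00] F [-0.28 -0.66 -1.62] M [-0.129  0.065 -0.013] w 0.0087 q [-28.5   3.2  35.3 121.2  -2.2  56.1   8.9]
height offset at grip 0.74 mm, at tail 0.57 mm, tilt -0.08 deg (tail up +), rms 0.22 n 20
tail [ 0.4535 -0.181   0.0727] scene [349.7 290.5] mid.06 [336.2 281.8] outer bob top [315.1 280.6]
2 rows; predicted end [ 0.4521 -0.1001  0.0334]
[[[0, 0.49, -0.01, 0, 0, -0.0], [0, 0.48, 0, 0.01, -0.01, -0.0]]]
[[567. 524.]
 [560. 510.]
 [543. 516.]
 [524. 538.]
 [516. 564.]
 [523. 577.]
 [541. 571.]
 [559. 549.]]
```

View pics/e1.png

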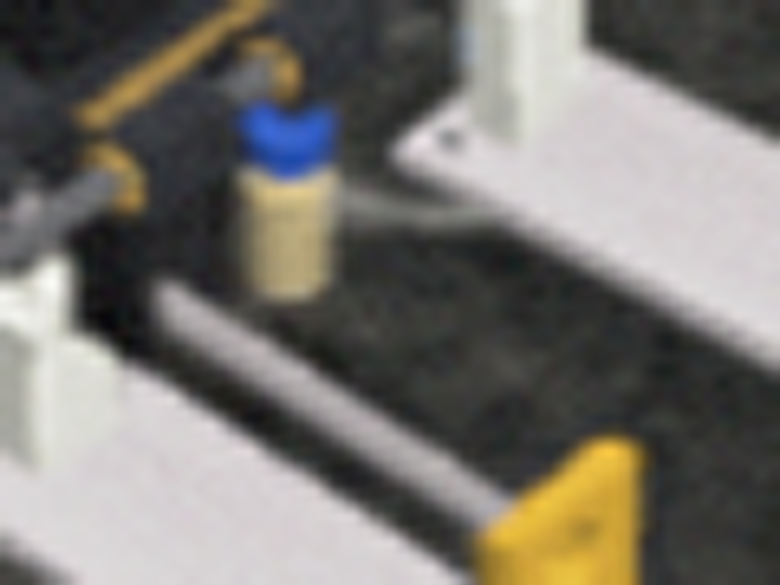

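View pics/e1t.png

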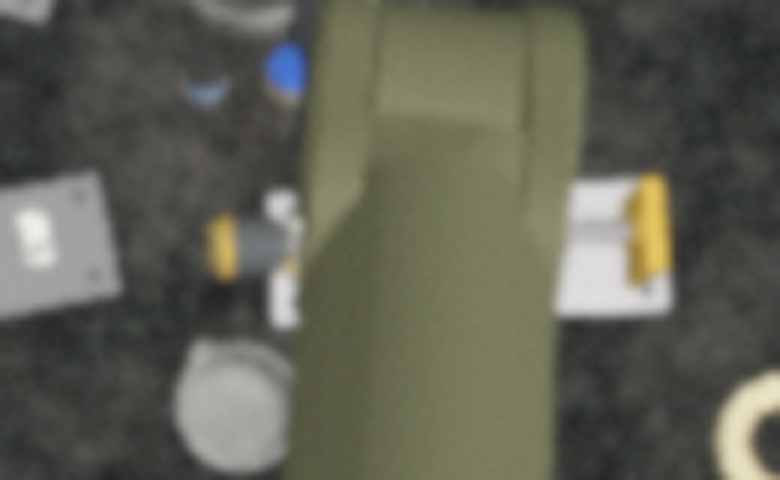

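Call:
play_rows:
  deltas:
    - [[0,0.15,0,0,0,0],[0,0.15,0,0,0,0],[0,0.15,0,0,0,0],[0,0.1,0,0,0,0]]

```text
time: 12.25
ee_pos: [0.4522, -0.0871, 0.0332]
eef_rot: [[1.0, 0.021, 0.001], [0.021, -1.0, 0.0], [0.001, -0.0, -1.0]]
ft_force: [-0.3, 0.6, -1.4]
width: 0.0086
```

```bash
python3 - <<'E'
from chk import *
st();stemline(.0395,s1=.085,verbose=False); expect(.0395)
plan([(.4521,-.1002,.0335,1.0,.4)])
snap("pics/e2.png",roi=(310,250,60,45),S=13)
E
```

```text
t 12.25 p [ 0.4522 -0.0871  0.0332] yaw 1.19 tilt z [ 8.e-04  2.e-04 -1.e+00] F [-0.32  0.55 -1.36] M [-0.094  0.036 -0.02 ] w 0.0086 q [-27.3   3.7  36.2 120.8  -2.7  56.2  11.5]
height offset at grip 0.39 mm, at tail 0.61 mm, tilt 0.11 deg (tail up +), rms 0.14 n 15
tail [ 0.4544 -0.1977  0.0727] scene [354.5 293.4] mid.06 [340.7 284.5] outer bob top [321.3 280.3]
1 rows; predicted end [ 0.4521 -0.1003  0.0335]
[[[-0.01, 0.42, -0.01, 0, -0.01, 0.03]]]
```

View pics/e2.png

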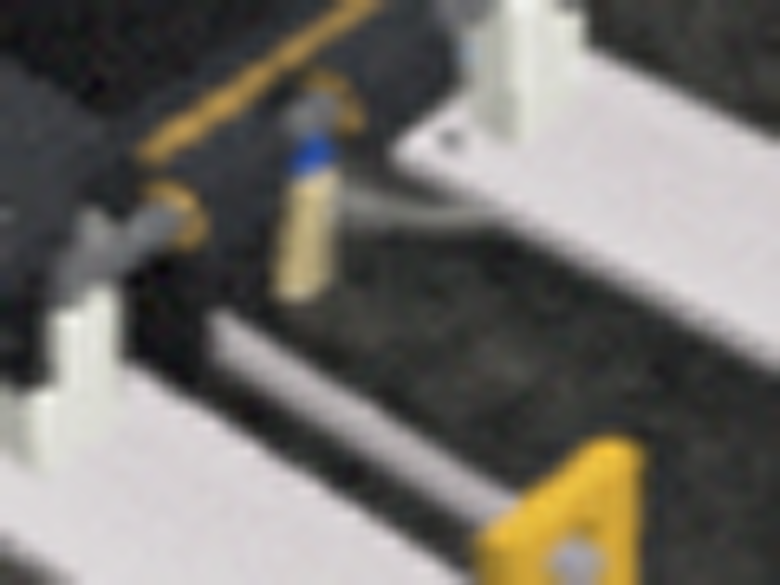

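Call:
play_rows:
  deltas:
    - [[-0.01,0.15,0,0,0,0.03],[0,0.15,0,0,0,0],[0,0.1,0,0,0,0],[0,0,0,0,0,0],[0,0,0,0,0,0]]

```text
time: 12.77
ee_pos: [0.452, -0.1005, 0.0332]
eef_rot: [[1.0, 0.017, 0.001], [0.017, -1.0, 0.0], [0.001, -0.0, -1.0]]
ft_force: [-0.3, 0.8, -1.5]
width: 0.0088
```

```bash
python3 - <<'E'
from chk import *
st();stemline(.0395,s1=.075,verbose=False); expect(.0395)
plan([(.4521,-.1002,.0335,1.0,.4)])
snap("pics/e3.png",roi=(300,245,80,60),S=10)
snap("pics/e3t.png","top",roi=(280,240,130,80),S=6)
E
```

```text
t 12.77 p [ 0.452  -0.1005  0.0332] yaw 0.95 tilt z [ 7.e-04  3.e-04 -1.e+00] F [-0.26  0.75 -1.5 ] M [ 0.016  0.081 -0.04 ] w 0.0088 q [-26.3   4.1  37.  120.5  -3.   56.2  13.3]
height offset at grip 0.38 mm, at tail 0.96 mm, tilt 0.30 deg (tail up +), rms 0.22 n 13
tail [ 0.4539 -0.2105  0.0726] scene [358.  295.9] mid.06 [344.1 286.9] outer bob top [326.2 280.2]
1 rows; predicted end [ 0.452  -0.1003  0.0335]
[[[0, -0.01, -0.01, 0, -0.01, -0.01]]]
```

View pics/e3.png

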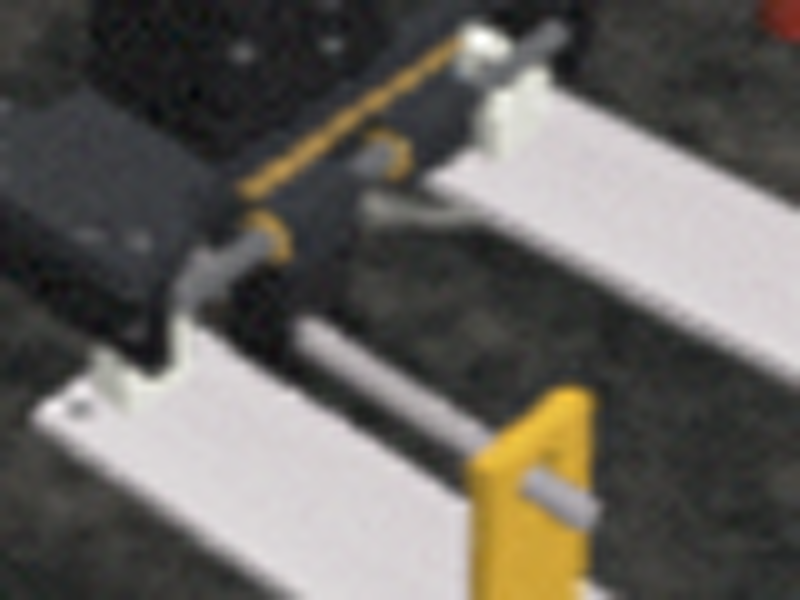

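View pics/e3t.png

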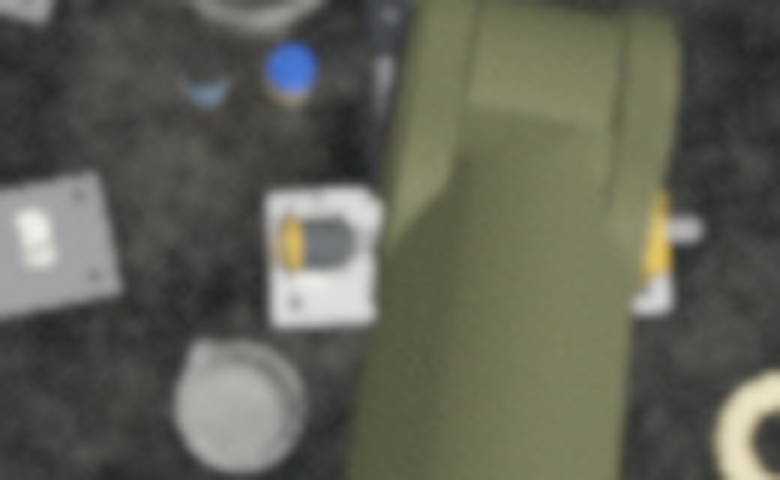

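Call:
play_rows:
  deltas:
    - [[0,0,0.04,0,0,0],[0,0,0.04,0,0,0],[0,0,0.03,0,0,0],[0,0,0,0,0,0],[0,0,0,0,0,0]]

```text
time: 13.33
ee_pos: [0.4526, -0.0998, 0.0311]
eef_rot: [[1.0, 0.018, 0.001], [0.018, -1.0, 0.001], [0.001, -0.001, -1.0]]
ft_force: [-0.0, 0.6, -2.2]
width: 0.0089
```

```bash
python3 - <<'E'
from chk import *
st();stemline(.0395,s1=.075,verbose=False)
E
```

```text
t 13.33 p [ 0.4526 -0.0998  0.0311] yaw 1.05 tilt z [ 9.e-04  1.e-03 -1.e+00] F [-0.05  0.58 -2.2 ] M [-0.127  0.116 -0.027] w 0.0089 q [-26.3   4.4  37.  120.6  -3.3  55.9  13.5]
height offset at grip 0.17 mm, at tail 1.03 mm, tilt 0.45 deg (tail up +), rms 0.16 n 13
```

Call:
play_rows:
  deltas:
    - [[0,0,0.04,0,0,0],[0,0,0.03,0,0,0],[0,0,0,0,0,0]]

```text
time: 13.63
ee_pos: [0.4526, -0.0997, 0.0311]
eef_rot: [[1.0, 0.019, -0.0], [0.019, -1.0, 0.002], [-0.0, -0.002, -1.0]]
ft_force: [-0.4, -0.4, -1.8]
width: 0.009
```

```bash
python3 - <<'E'
from chk import *
st();stemline(.0395,s1=.075,verbose=False)
E
```

```text
t 13.63 p [ 0.4526 -0.0997  0.0311] yaw 1.06 tilt z [-4.0e-04  2.4e-03 -1.0e+00] F [-0.38 -0.45 -1.76] M [-0.098  0.047 -0.038] w 0.009 q [-26.2   4.5  37.  120.5  -3.4  56.   13.7]
height offset at grip 0.42 mm, at tail 0.81 mm, tilt 0.20 deg (tail up +), rms 0.13 n 13
```

Call:
play_rows:
  deltas:
    - [[0,0,0.06,0,0,0],[0,0,0.06,0,0,0]]

```text
time: 13.85
ee_pos: [0.4526, -0.0996, 0.0305]
eef_rot: [[1.0, 0.019, -0.002], [0.019, -1.0, 0.004], [-0.002, -0.004, -1.0]]
ft_force: [-10.4, 1.3, 24.7]
width: 0.0089
```

```bash
python3 - <<'E'
from chk import *
st()
E
```

```text
t 13.85 p [ 0.4526 -0.0996  0.0305] yaw 1.06 tilt z [-0.0021  0.0044 -1.    ] F [-10.45   1.29  24.67] M [ 0.108  2.106 -0.016] w 0.0089 q [-26.1   4.7  37.  120.4  -3.6  56.1  13.9]
```

Call:
play_rows:
  deltas:
    - [[0,0,0,0,0,0],[0,0,0,0,0,0],[0,0,0,0,0,0],[0,0,0,0,0,0],[0,0,0,0,0,0],[0,0,0,0,0,0]]
  gripper: -0.3

```text
time: 14.35
ee_pos: [0.4539, -0.0994, 0.0309]
eef_rot: [[1.0, 0.019, 0.001], [0.019, -1.0, 0.004], [0.001, -0.004, -1.0]]
ft_force: [0.2, -0.4, 0.2]
width: 0.0298
```

```bash
python3 - <<'E'
from chk import *
st();stemline(.0395,s1=.075,verbose=False)
snap("pics/f1.png",roi=(300,245,80,60),S=10)
snap("pics/f1t.png","top",roi=(280,240,130,80),S=6)
E
```

```text
t 14.35 p [ 0.4539 -0.0994  0.0309] yaw 1.08 tilt z [ 5.0e-04  4.5e-03 -1.0e+00] F [ 0.19 -0.41  0.24] M [-0.134  0.087 -0.006] w 0.0298 q [-26.1   4.7  37.  120.4  -3.7  56.   13.9]
height offset at grip -1.13 mm, at tail -0.28 mm, tilt 0.44 deg (tail up +), rms 0.14 n 13
```

View pics/f1.png

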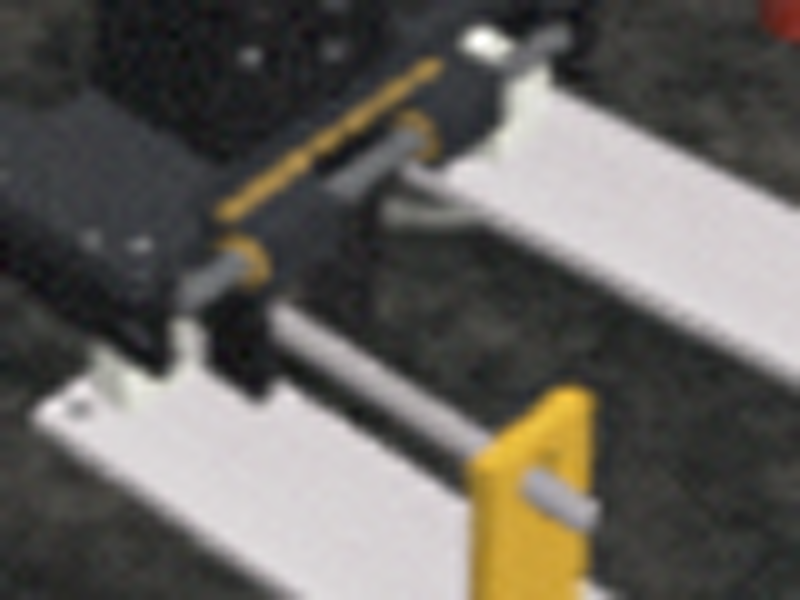

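Call:
play_rows:
  deltas:
    - [[-0.03,0,-0.15,-0.04,0,0],[0,0,-0.3,-0.02,0,0],[0,0,-0.4,0,0,0],[0,0,-0.5,0,0,0],[0,0,-0.5,0,0,0],[0,0,-0.4,0,0,0],[0,0,-0.3,0,0,0],[0,0,-0.1,0,0,0]]

```text
time: 15.17
ee_pos: [0.452, -0.0999, 0.1172]
eef_rot: [[1.0, 0.018, -0.0], [0.018, -1.0, -0.003], [-0.0, 0.003, -1.0]]
ft_force: [-0.8, -1.0, 0.2]
width: 0.0307
```

```bash
python3 - <<'E'
from chk import *
st()
snap("pics/f2.png",roi=(280,225,100,75),S=8)
snap("pics/f2t.png","top",roi=(280,240,130,80),S=6)
plan([(.6255,.15,.11,-18.7,.6)])
E
```

```text
t 15.17 p [ 0.452  -0.0999  0.1172] yaw 1.02 tilt z [-1.0e-04 -2.6e-03 -1.0e+00] F [-0.83 -1.03  0.17] M [-0.101 -0.025 -0.013] w 0.0307 q [-27.6  -3.   36.  115.5   2.1  66.9   8.6]
14 rows; predicted end [0.6256 0.15   0.11  ]
[[[0.42, -0.59, 0.01, 0, 0, 0.28], [0.41, -0.59, 0.02, 0, 0, 0.28], [0.4, -0.61, 0.01, 0.01, 0, 0.29], [0.38, -0.62, 0.01, 0, 0, 0.28], [0.36, -0.63, 0.01, 0, 0, 0.28], [0.35, -0.63, 0.02, 0, 0, 0.28], [0.34, -0.64, 0.01, 0.01, 0, 0.28], [0.32, -0.66, 0.01, 0, 0, 0.28], [0.3, -0.65, 0.02, 0, 0, 0.29], [0.28, -0.67, 0.01, 0, 0.01, 0.28], [0.27, -0.67, 0.02, 0.01, 0, 0.28], [0.25, -0.68, 0.01, 0, 0, 0.28], [0.24, -0.69, 0.01, 0, 0, 0.28], [0.22, -0.69, 0.02, 0, 0, 0.28]]]
```

View pics/f2.png

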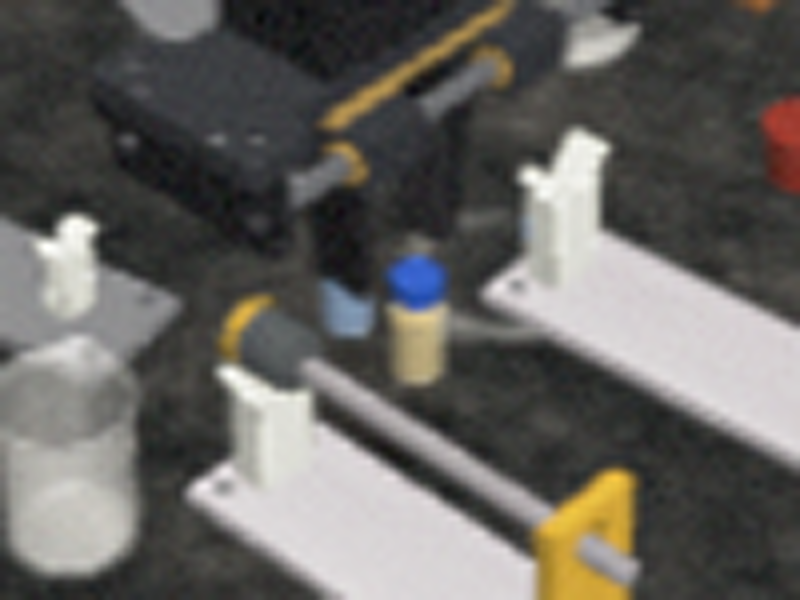

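View pics/f2t.png

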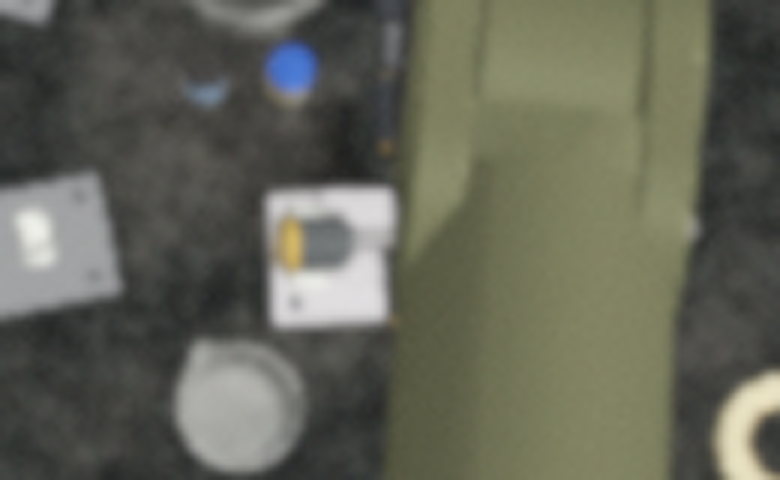

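Call:
play_rows:
  deltas:
    - [[0.2,-0.3,0,0,0,0.1],[0.4,-0.6,0,0,0,0.3],[0.4,-0.6,0,0,0,0.3],[0.4,-0.6,0,0,0,0.3],[0.4,-0.6,0,0,0,0.3],[0.35,-0.65,0,0,0,0.3],[0.35,-0.65,0,0,0,0.3],[0.35,-0.65,0,0,0,0.3],[0.3,-0.65,0,0,0,0.3],[0.3,-0.65,0,0,0,0.3],[0.3,-0.65,0,0,0,0.3],[0.25,-0.65,0,0,0,0.3],[0.25,-0.65,0,0,0,0.3],[0.2,-0.65,0,0,0,0.2],[0.1,-0.4,0,0,0,0.1],[0.1,-0.2,0,0,0,0],[0,0,0,0,0,0],[0,0,0,0,0,0]]
  gripper: 0

```text
time: 16.77
ee_pos: [0.6325, 0.1772, 0.0879]
eef_rot: [[0.939, -0.343, -0.034], [-0.343, -0.939, -0.006], [-0.03, 0.018, -0.999]]
ft_force: [-0.3, -0.4, 0.0]
width: 0.0433
```

```bash
python3 - <<'E'
from chk import *
st()
plan([(.6255,.174,.05,-18.7,.6)])
snap("pics/h1.png",roi=(270,170,100,75),S=8)
E
```

```text
t 16.77 p [0.6325 0.1772 0.0879] yaw -20.08 tilt z [-0.0344 -0.0061 -0.9994] F [-0.3  -0.42  0.04] M [-0.118  0.038 -0.035] w 0.0433 q [-38.5  26.2  27.4  88.1 -12.5  70.8 -29. ]
2 rows; predicted end [0.6254 0.1741 0.05  ]
[[[-0.07, 0.08, 0.64, 0.1, 0.17, -0.14], [-0.09, 0.08, 0.63, 0.1, 0.18, -0.13]]]
```

View pics/h1.png

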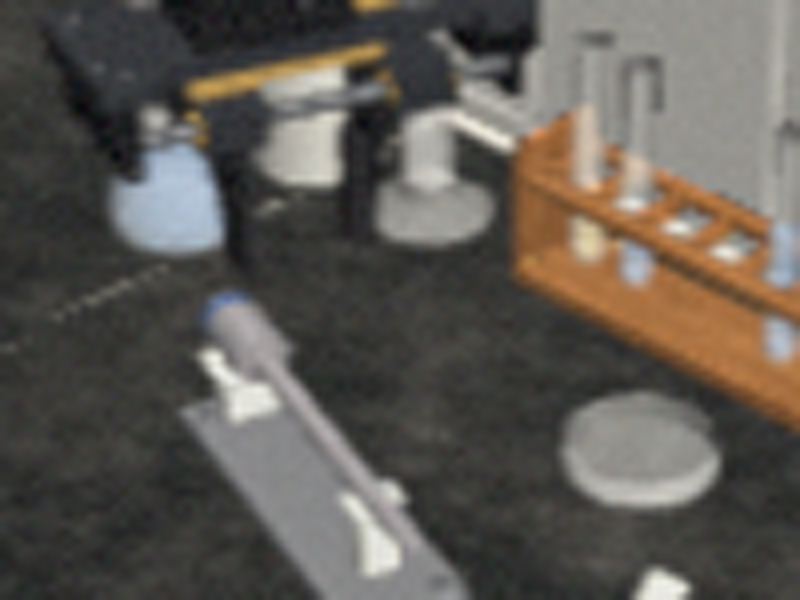

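Call:
play_rows:
  deltas:
    - [[-0.05,0.05,0.2,0.1,0.15,-0.1],[-0.08,0.08,0.4,0.1,0.15,-0.1],[-0.05,0.03,0.4,0,0.05,-0.07],[0,0,0.2,0,0,0],[0,0,0,0,0,0]]

```text
time: 17.23
ee_pos: [0.6238, 0.1687, 0.0514]
eef_rot: [[0.945, -0.326, 0.001], [-0.326, -0.945, -0.0], [0.001, -0.0, -1.0]]
ft_force: [-0.4, -0.7, 0.0]
width: 0.0434
```

```bash
python3 - <<'E'
from chk import *
st()
plan([(.6255,.174,.04,-18.7,.6)])
snap("pics/h2.png",roi=(280,185,64,48),S=12)
c=caminfo("scene"); s=read_state();R=np.array(s["eef_rot"]);T=np.array(s["ee_pos"]);w=s["width"]/2
for dz in(0,.012,.024,.03):
  for a in(-w-.008,-w,w,w+.008):
    print(dz,round(a,3),[np.round((proj(c,[T+R@np.array([a,b,0])+[0,0,dz]])[0]-[280,185]+.5)*12) for b in(-.0095,.0095)])
E
```

```text
t 17.23 p [0.6238 0.1687 0.0514] yaw -19.03 tilt z [ 1.4e-03 -2.0e-04 -1.0e+00] F [-0.37 -0.66  0.05] M [-0.118  0.085 -0.045] w 0.0434 q [-38.7  25.1  27.1  93.9 -12.4  63.8 -27.4]
1 rows; predicted end [0.6255 0.1738 0.04  ]
[[[0, -0.18, 0.38, 0, -0.02, -0.07]]]
0 -0.03 [array([225., 423.]), array([252., 458.])]
0 -0.022 [array([251., 415.]), array([278., 450.])]
0 0.022 [array([391., 375.]), array([419., 409.])]
0 0.03 [array([416., 367.]), array([444., 401.])]
0.012 -0.03 [array([223., 388.]), array([250., 423.])]
0.012 -0.022 [array([249., 380.]), array([276., 415.])]
0.012 0.022 [array([390., 340.]), array([418., 374.])]
0.012 0.03 [array([415., 333.]), array([443., 367.])]
0.024 -0.03 [array([220., 353.]), array([247., 388.])]
0.024 -0.022 [array([247., 345.]), array([274., 380.])]
0.024 0.022 [array([388., 305.]), array([417., 339.])]
0.024 0.03 [array([414., 298.]), array([442., 332.])]
0.03 -0.03 [array([219., 335.]), array([246., 370.])]
0.03 -0.022 [array([246., 328.]), array([273., 362.])]
0.03 0.022 [array([388., 288.]), array([416., 321.])]
0.03 0.03 [array([413., 281.]), array([442., 314.])]
```

View pics/h2.png

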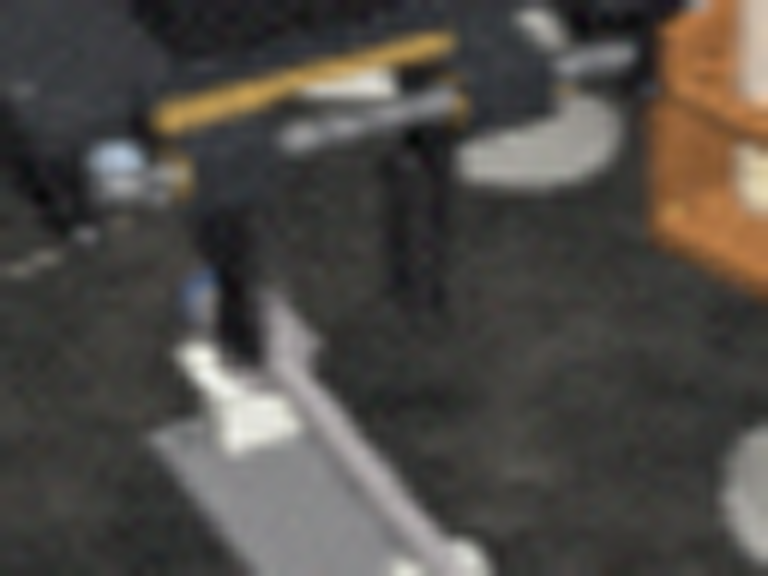

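Call:
play_rows:
  deltas:
    - [[0,-0.09,0.3,0,-0.01,-0.03],[0.02,-0.07,0.4,0,-0.01,-0.02],[0,0,0.3,0,0,0],[0,0,0.2,0,0,0],[0,0,0,0,0,0]]

```text
time: 17.7
ee_pos: [0.6286, 0.1731, 0.0146]
eef_rot: [[0.946, -0.323, 0.003], [-0.323, -0.946, 0.002], [0.003, -0.003, -1.0]]
ft_force: [-1.0, 0.5, -0.5]
width: 0.0438
```

```bash
python3 - <<'E'
from chk import *
st()
plan([(.6257,.174,.006,-18.8,.6)])
snap("pics/h3.png",roi=(280,185,64,48),S=12)
E
```

```text
t 17.7 p [0.6286 0.1731 0.0146] yaw -18.86 tilt z [ 0.0033  0.0018 -1.    ] F [-0.97  0.48 -0.54] M [-0.108  0.109  0.003] w 0.0438 q [-38.1  27.9  26.2  94.8 -13.8  60.3 -26.5]
1 rows; predicted end [0.6258 0.1741 0.0059]
[[[-0.1, 0, 0.29, -0.03, -0.03, -0.01]]]
```

View pics/h3.png

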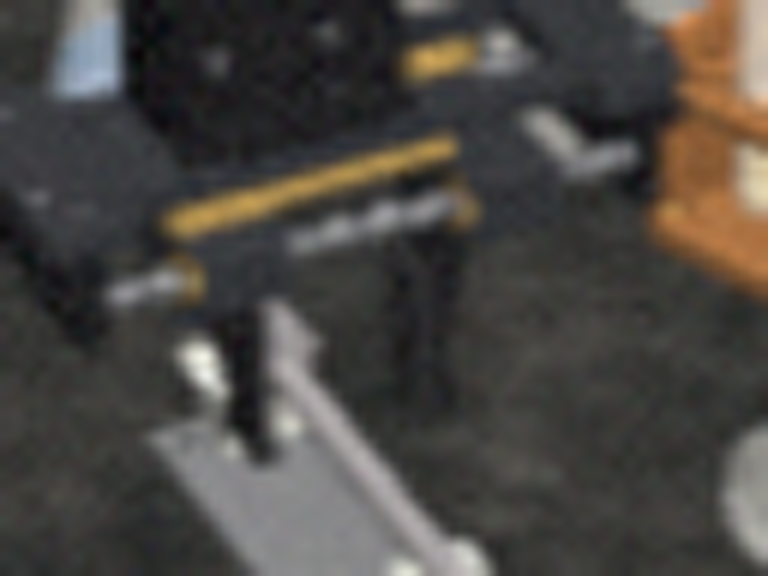

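Call:
play_rows:
  deltas:
    - [[-0.06,0.02,0.15,-0.03,-0.03,0],[-0.04,0,0.12,0,0,0],[0,0,0,0,0,0]]

```text
time: 18.0
ee_pos: [0.626, 0.1736, 0.0065]
eef_rot: [[0.946, -0.323, 0.001], [-0.323, -0.946, -0.0], [0.001, -0.0, -1.0]]
ft_force: [0.3, 0.4, 0.1]
width: 0.043
```

```bash
python3 - <<'E'
from chk import *
st()
plan([(.6257,.174,.006,-18.8,.6)])
E
```

```text
t 18.0 p [0.626  0.1736 0.0065] yaw -18.86 tilt z [ 5.e-04 -0.e+00 -1.e+00] F [0.34 0.37 0.1 ] M [-0.118  0.075 -0.037] w 0.043 q [-38.2  28.3  26.1  95.2 -14.   59.7 -26.5]
1 rows; predicted end [0.6258 0.174  0.0059]
[[[-0.01, -0.01, 0.02, 0, -0.01, -0.01]]]
```

Call:
play_rows:
  deltas:
    - [[0,-0.01,0.02,0,0,0],[0,0,0,0,0,0],[0,0,0,0,0,0],[0,0,0,0,0,0],[0,0,0,0,0,0],[0,0,0,0,0,0],[0,0,0,0,0,0],[0,0,0,0,0,0],[0,0,0,0,0,0]]
  gripper: -1

```text
time: 18.75
ee_pos: [0.625, 0.1749, 0.0068]
eef_rot: [[0.947, -0.323, -0.001], [-0.323, -0.947, 0.001], [-0.002, -0.001, -1.0]]
ft_force: [-0.6, -0.5, -0.3]
width: 0.0089
```

```bash
python3 - <<'E'
from chk import *
st()
snap("pics/h4.png",roi=(280,185,64,48),S=12)
E
```

```text
t 18.75 p [0.625  0.1749 0.0068] yaw -18.82 tilt z [-0.0012  0.0014 -1.    ] F [-0.6  -0.45 -0.3 ] M [-0.015  0.311  0.067] w 0.0089 q [-38.2  28.3  26.   95.3 -14.   59.8 -26.5]
```

View pics/h4.png

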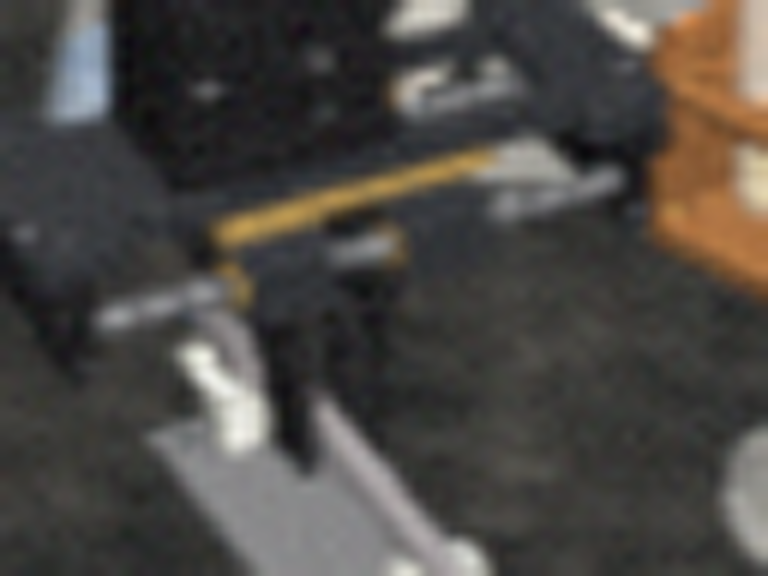

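Call:
play_rows:
  deltas:
    - [[0,0,0,0,0,0],[0,0,-0.1,0,0,0],[0,0,-0.15,0,0,0],[0,0,-0.15,0,0,0],[0,0,-0.15,0,0,0],[0,0,0,0,0,0],[0,0,0,0,0,0]]

```text
time: 19.38
ee_pos: [0.624, 0.1736, 0.0226]
eef_rot: [[0.946, -0.323, -0.003], [-0.323, -0.946, -0.001], [-0.003, 0.002, -1.0]]
ft_force: [-0.4, -0.2, -4.2]
width: 0.0088
```

```bash
python3 - <<'E'
from chk import *
st(); stemline(.039,tailL=.115,verbose=False,s1=.07)
snap("pics/h5.png",roi=(280,185,64,48),S=12)
E
```

```text
t 19.38 p [0.624  0.1736 0.0226] yaw -18.87 tilt z [-3.4e-03 -9.0e-04 -1.0e+00] F [-0.4  -0.21 -4.23] M [-0.078  0.066  0.008] w 0.0088 q [-38.5  27.2  26.4  94.7 -13.4  61.4 -27. ]
height offset at grip 2.68 mm, at tail 2.53 mm, tilt -0.08 deg (tail up +), rms 0.30 n 12
```

View pics/h5.png

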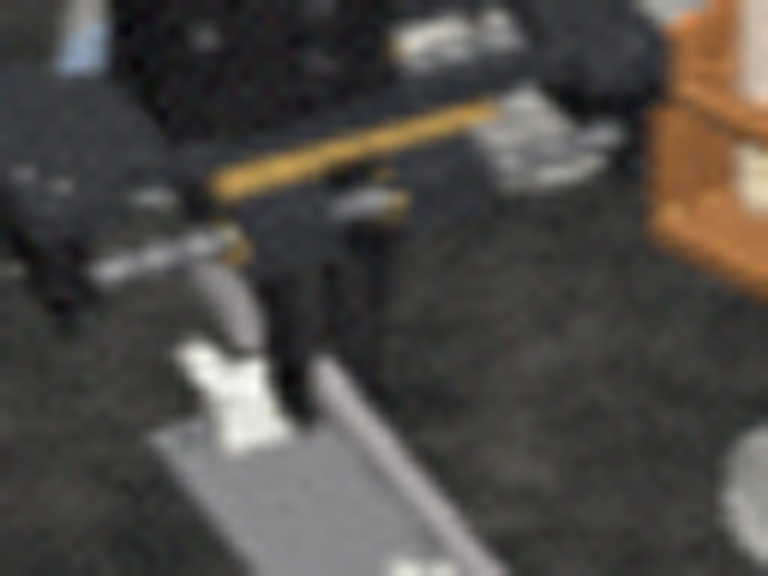

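```bash
python3 - <<'E'
from chk import *
plan([(.625,.174,.084,-18.8,.4),(.6113,-.03,.084,5.1,.5)])
E
```

```text
17 rows; predicted end [ 0.6114 -0.0299  0.084 ]
[[[0, 0, -0.41, 0, 0.01, -0.0], [0.01, -0.01, -0.41, 0.01, 0, -0.0], [0, 0, -0.41, 0, 0.01, -0.01], [0.01, 0, -0.41, 0.01, 0.01, 0.0], [0, -0.01, -0.41, 0, 0, -0.0], [0.15, 0.55, 0, 0, 0, -0.4], [0.12, 0.55, 0, 0, 0, -0.4], [0.11, 0.56, 0, 0, 0, -0.4], [0.09, 0.56, 0, 0, 0, -0.39], [0.07, 0.57, 0, 0, 0, -0.4], [0.05, 0.56, 0, 0, 0, -0.4], [0.03, 0.57, 0, 0, 0, -0.4], [0.01, 0.57, 0, 0, 0, -0.4], [-0.01, 0.56, 0, 0, 0, -0.4], [-0.03, 0.57, 0, 0, 0, -0.39], [-0.04, 0.57, 0, 0, 0, -0.4], [-0.07, 0.56, 0, 0, 0, -0.4]]]
```

Call:
play_rows:
  deltas:
    - [[0,0,-0.2,0,0.02,0],[0,0,-0.4,0,0.01,0],[0,0,-0.5,0,0.01,0],[0,0,-0.5,0,0,0],[0,0,-0.3,0,0,0],[0.05,0.15,-0.1,0,0,-0.1],[0.1,0.4,0,0,0,-0.3],[0.12,0.55,0,0,0,-0.4],[0.11,0.55,0,0,0,-0.4],[0.1,0.55,0,0,0,-0.4],[0.08,0.55,0,0,0,-0.4]]

```text
time: 20.4
ee_pos: [0.619, 0.0922, 0.0894]
eef_rot: [[0.991, -0.135, 0.002], [-0.135, -0.991, 0.001], [0.001, -0.001, -1.0]]
ft_force: [0.1, 0.1, -4.4]
width: 0.0089
```

```bash
python3 - <<'E'
from chk import *
st()
plan([(.6113,-.03,.084,5.1,.5)])
E
```

```text
t 20.4 p [0.619  0.0922 0.0894] yaw -7.78 tilt z [ 0.0016  0.001  -1.    ] F [ 0.1   0.09 -4.37] M [-0.113  0.03  -0.015] w 0.0089 q [-33.2  20.6  27.5  95.1 -10.2  66.8 -10.9]
7 rows; predicted end [ 0.6112 -0.03    0.084 ]
[[[0.04, 0.58, 0.03, 0, 0, -0.37], [0.03, 0.58, 0.02, 0, -0.01, -0.37], [0, 0.59, 0.03, -0.01, 0, -0.36], [-0.01, 0.58, 0.02, 0, 0, -0.37], [-0.04, 0.58, 0.03, 0, 0, -0.37], [-0.05, 0.58, 0.02, 0, -0.01, -0.37], [-0.07, 0.58, 0.03, 0, 0, -0.37]]]
```

Call:
play_rows:
  deltas:
    - [[0.04,0.55,0.03,0,0,-0.37],[0.03,0.55,0.03,0,0,-0.37],[0,0.55,0.03,0,0,-0.37],[-0.01,0.55,0.03,0,0,-0.37],[-0.04,0.5,0.03,0,0,-0.37],[-0.05,0.4,0.03,0,0,-0.3],[-0.05,0.2,0,0,0,-0.1],[0,0,0,0,0,0],[0,0,0,0,0,0]]

```text
time: 21.15
ee_pos: [0.6087, -0.0227, 0.0847]
eef_rot: [[0.998, 0.064, 0.001], [0.064, -0.998, -0.003], [0.001, 0.003, -1.0]]
ft_force: [0.4, 0.2, -3.7]
width: 0.0091
```

```bash
python3 - <<'E'
from chk import *
st(); stemline(.0382,tailL=.115,verbose=False,s1=.11)
plan([(.6113,-.055,.05,5.1,.5)])
snap("pics/k1.png",roi=(320,190,100,75),S=8)
E
```

```text
t 21.15 p [ 0.6087 -0.0227  0.0847] yaw 3.65 tilt z [ 8.0e-04 -2.7e-03 -1.0e+00] F [ 0.43  0.17 -3.69] M [-0.027 -0.008  0.046] w 0.0091 q [-24.1  18.9  28.5  97.8  -9.6  65.7  10.8]
height offset at grip 1.50 mm, at tail 1.32 mm, tilt -0.09 deg (tail up +), rms 0.42 n 21
3 rows; predicted end [ 0.6114 -0.055   0.05  ]
[[[0, 0.36, 0.39, 0.01, 0, -0.09], [0.01, 0.36, 0.38, 0.01, 0, -0.1], [0, 0.36, 0.39, 0.01, -0.01, -0.09]]]
```

View pics/k1.png

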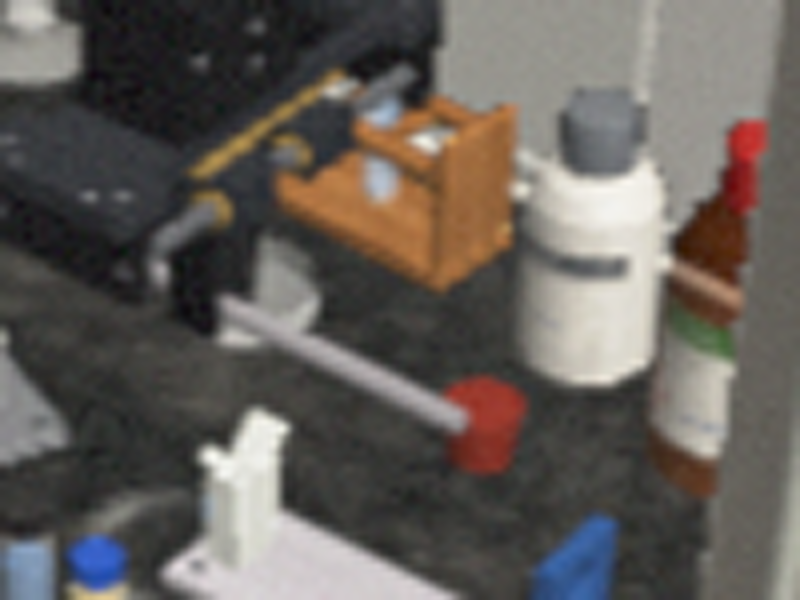

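Call:
play_rows:
  deltas:
    - [[0.01,0.25,0.2,0.02,0,-0.1],[0.02,0.3,0.35,0.02,0,-0.1],[0.02,0.2,0.4,0,0,-0.08],[0,0.1,0.35,0,0,0],[0,0,0.15,0,0,0],[0,0,0,0,0,0],[0,0,0,0,0,0]]

```text
time: 21.83
ee_pos: [0.6139, -0.0387, 0.0382]
eef_rot: [[0.995, 0.1, 0.001], [0.1, -0.995, 0.005], [0.001, -0.005, -1.0]]
ft_force: [0.3, 0.6, -4.0]
width: 0.0089
```

```bash
python3 - <<'E'
from chk import *
st(); stemline(.0396,tailL=.115,verbose=False,s1=.11); expect(.0396,.115,.055)
plan([(.6113,-.055,.0334,5.1,.5)])
snap("pics/k2.png",roi=(330,205,80,60),S=10)
snap("pics/k2t.png","top",roi=(280,180,130,80),S=6)
E
```

```text
t 21.83 p [ 0.6139 -0.0387  0.0382] yaw 5.74 tilt z [ 9.e-04  5.e-03 -1.e+00] F [ 0.29  0.56 -3.97] M [-0.074  0.008  0.034] w 0.0089 q [-21.3  22.5  27.7  99.2 -12.   61.2  16.2]
height offset at grip -0.60 mm, at tail -0.81 mm, tilt -0.10 deg (tail up +), rms 0.15 n 22
tail [ 0.6255 -0.1528  0.0773] scene [381.8 255.1] mid.06 [366.5 247.8] outer bob top [301.7 223. ]
1 rows; predicted end [ 0.6114 -0.0549  0.0334]
[[[-0.14, 0.54, 0.16, -0.06, -0.02, 0.13]]]
```

View pics/k2.png

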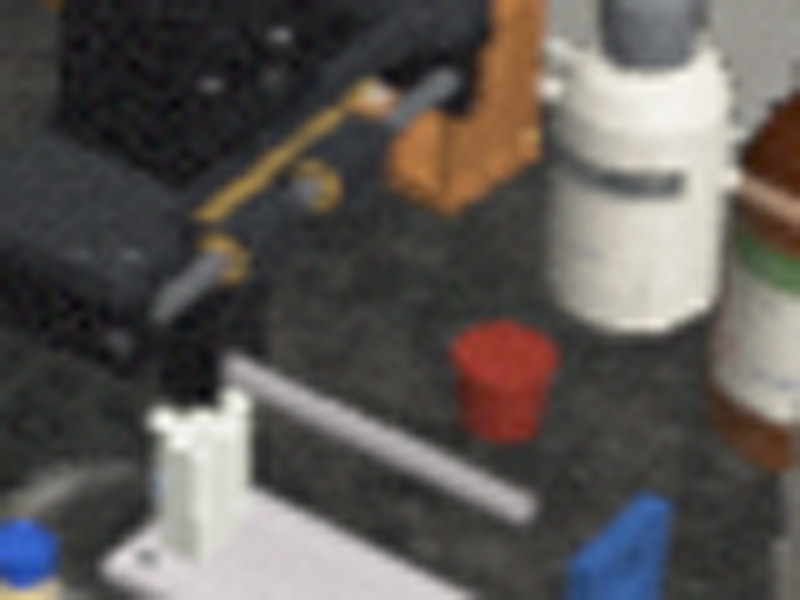

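View pics/k2t.png

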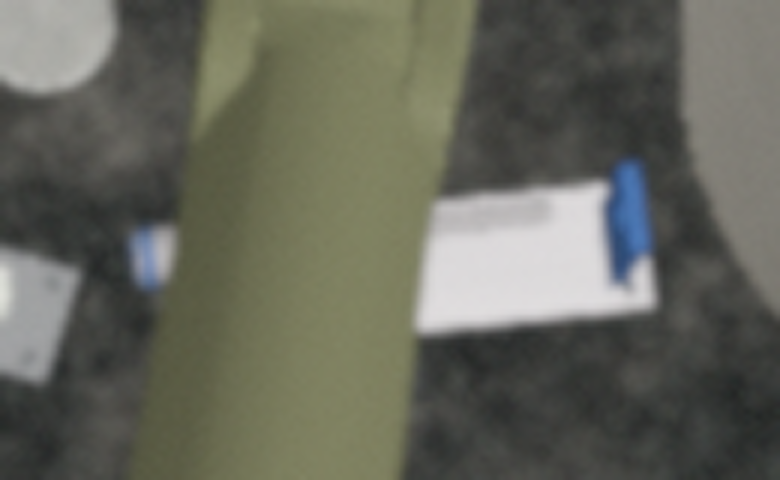

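Call:
play_rows:
  deltas:
    - [[-0.07,0.15,0.08,-0.03,0,0.06],[-0.05,0.2,0.06,-0.03,0,0.06],[0,0.15,0,0,0,0],[0,0,0,0,0,0],[0,0,0,0,0,0]]

```text
time: 22.4
ee_pos: [0.6134, -0.0544, 0.0367]
eef_rot: [[0.996, 0.09, 0.006], [0.09, -0.996, 0.001], [0.006, -0.0, -1.0]]
ft_force: [-0.1, 0.5, -3.9]
width: 0.0092
```

```bash
python3 - <<'E'
from chk import *
st(); stemline(.0394,tailL=.115,verbose=False,s1=.11); expect(.0394,.115,.055)
plan([(.6115,-.055,.0336,5.1,.5)])
plan([(.6123,-.065,.0336,5.1,.5)])
E
```

```text
t 22.4 p [ 0.6134 -0.0544  0.0367] yaw 5.15 tilt z [ 6.1e-03  8.0e-04 -1.0e+00] F [-0.1   0.47 -3.85] M [-0.043  0.025 -0.019] w 0.0092 q [-20.4  22.5  28.2  99.5 -12.   60.6  17. ]
height offset at grip -0.54 mm, at tail -0.17 mm, tilt 0.18 deg (tail up +), rms 0.19 n 22
tail [ 0.6238 -0.1694  0.0762] scene [385.8 258.2] mid.06 [370.5 250.8] outer bob top [307.8 222.9]
1 rows; predicted end [ 0.6114 -0.055   0.0335]
[[[-0.07, 0, 0.11, 0, -0.07, 0.01]]]
1 rows; predicted end [ 0.6123 -0.0649  0.0335]
[[[-0.07, 0.33, 0.11, 0, -0.07, 0.01]]]
```

Call:
play_rows:
  deltas:
    - [[-0.05,0,0.07,0,-0.07,0],[-0.03,0.1,0.05,0,0,0],[0,0.1,0,0,0,0],[0,0,0,0,0,0],[0,0,0,0,0,0]]

```text
time: 22.87
ee_pos: [0.6124, -0.0599, 0.0336]
eef_rot: [[0.996, 0.091, 0.001], [0.091, -0.996, 0.002], [0.001, -0.002, -1.0]]
ft_force: [-0.1, 0.3, -3.8]
width: 0.0089
```

```bash
python3 - <<'E'
from chk import *
st(); stemline(.0394,tailL=.115,verbose=False,s1=.11); expect(.0394,.115,.055)
plan([(.6123,-.065,.0336,5.1,.5)])
snap("pics/k3.png",roi=(345,215,70,52),S=11)
snap("pics/k3t.png","top",roi=(280,180,130,80),S=6)
E
```

```text
t 22.87 p [ 0.6124 -0.0599  0.0336] yaw 5.19 tilt z [ 0.0012  0.0018 -1.    ] F [-0.1   0.29 -3.83] M [-0.066  0.053 -0.059] w 0.0089 q [-19.8  22.8  28.2  99.5 -12.3  60.7  17.8]
height offset at grip -0.29 mm, at tail -0.39 mm, tilt -0.05 deg (tail up +), rms 0.13 n 22
tail [ 0.6227 -0.1748  0.0728] scene [387.  260.1] mid.06 [371.5 252.6] outer bob top [309.8 223.6]
1 rows; predicted end [ 0.6125 -0.0651  0.0336]
[[[-0.01, 0.16, 0, -0.02, -0.01, 0.02]]]
```

View pics/k3.png

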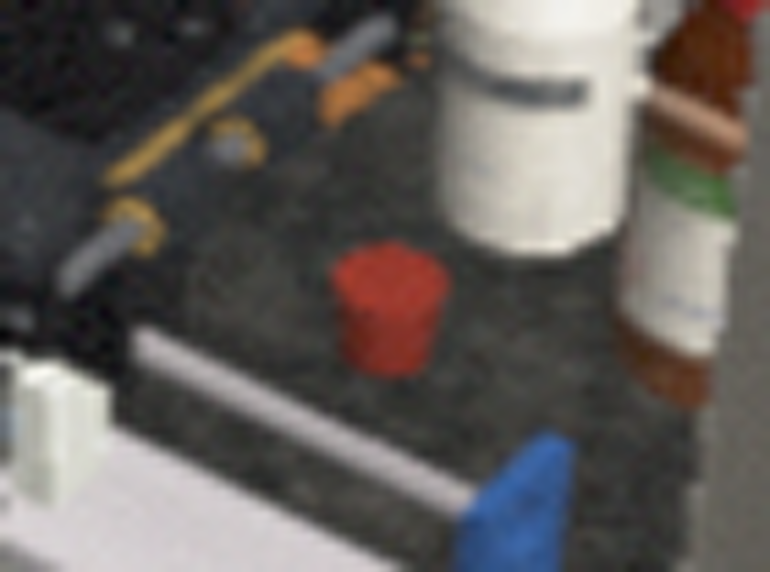

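View pics/k3t.png

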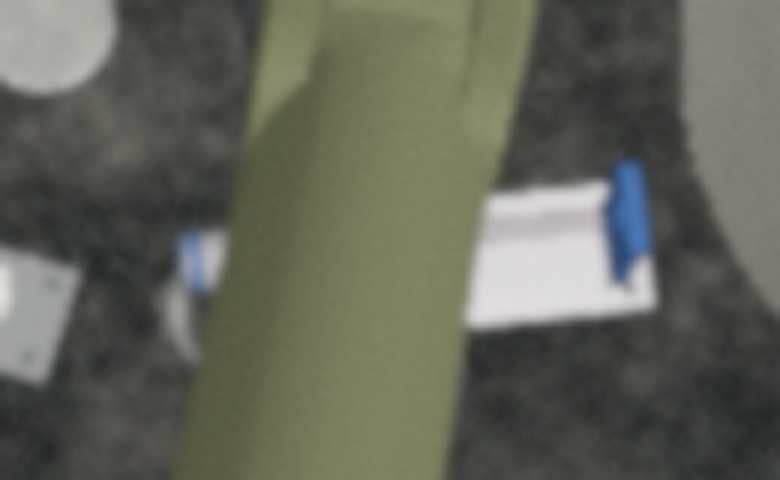

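Call:
play_rows:
  deltas:
    - [[-0.01,0.15,0,-0.02,0,0.02],[0,0.15,0,0,0,0],[0,0.15,0,0,0,0],[0,0.1,0,0,0,0]]

```text
time: 23.35
ee_pos: [0.6133, -0.0775, 0.0332]
eef_rot: [[0.996, 0.09, 0.001], [0.09, -0.996, -0.001], [0.001, 0.001, -1.0]]
ft_force: [-0.9, 0.2, -2.8]
width: 0.0088
```

```bash
python3 - <<'E'
from chk import *
st(); stemline(.0394,tailL=.115,verbose=False,s1=.085); expect(.0394,.115,.055)
plan([(.6150,-.0948,.0336,5.1,.5)])
snap("pics/k4.png",roi=(345,215,70,52),S=11)
E
```

```text
t 23.35 p [ 0.6133 -0.0775  0.0332] yaw 5.14 tilt z [ 6.e-04 -6.e-04 -1.e+00] F [-0.87  0.18 -2.77] M [-0.097  0.02  -0.008] w 0.0088 q [-18.5  23.3  28.6  99.  -12.5  60.8  19.4]
height offset at grip -0.01 mm, at tail -0.11 mm, tilt -0.05 deg (tail up +), rms 0.22 n 15
tail [ 0.6235 -0.1931  0.0728] scene [392.1 262.9] mid.06 [376.4 255.2] outer bob top [316.5 223.1]
1 rows; predicted end [ 0.615  -0.0949  0.0335]
[[[0.01, 0.55, -0.01, 0.01, -0.01, -0.0]]]
```

View pics/k4.png

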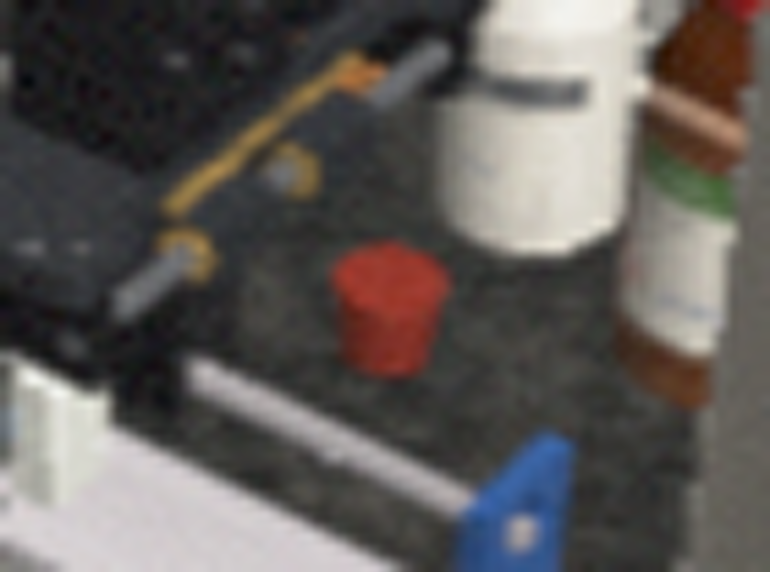

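Stem tip shows in the hole (about 392,263). Advance the remaining ~17 mm.

Call:
play_rows:
  deltas:
    - [[0,0.15,0,0,0,0],[0.01,0.15,0,0,0,0],[0,0.15,-0.01,0,0,0],[0,0.06,0,0,0,0],[0,0,0,0,0,0],[0,0,0,0,0,0]]

```text
time: 23.95
ee_pos: [0.6152, -0.0951, 0.0336]
eef_rot: [[0.996, 0.088, 0.001], [0.088, -0.996, -0.001], [0.001, 0.001, -1.0]]
ft_force: [-0.5, -1.1, -3.6]
width: 0.009
```

```bash
python3 - <<'E'
from chk import *
st(); stemline(.0394,tailL=.115,verbose=False,s1=.075); expect(.0394,.115,.055)
plan([(.6150,-.0948,.0336,5.1,.5)])
snap("pics/k5.png",roi=(335,210,80,60),S=10)
snap("pics/k5t.png","top",roi=(280,180,130,80),S=6)
t=caminfo("top"); print("seat top px",proj(t,[[.6168-.0067,-.1147+.0747,.07]]))
E
```

```text
t 23.95 p [ 0.6152 -0.0951  0.0336] yaw 5.05 tilt z [ 8.e-04 -7.e-04 -1.e+00] F [-0.46 -1.07 -3.57] M [-0.059  0.019 -0.008] w 0.009 q [-17.   23.8  28.8  98.4 -12.8  61.   21.1]
height offset at grip -0.26 mm, at tail -0.25 mm, tilt 0.00 deg (tail up +), rms 0.16 n 13
tail [ 0.6252 -0.2097  0.073 ] scene [397.  265.1] mid.06 [381.2 257.4] outer bob top [322.6 222.2]
1 rows; predicted end [ 0.6151 -0.0948  0.0335]
[[[0, -0.01, 0, 0.01, -0.01, -0.01]]]
seat top px [[329.80107273 221.71618454]]
```

View pics/k5.png

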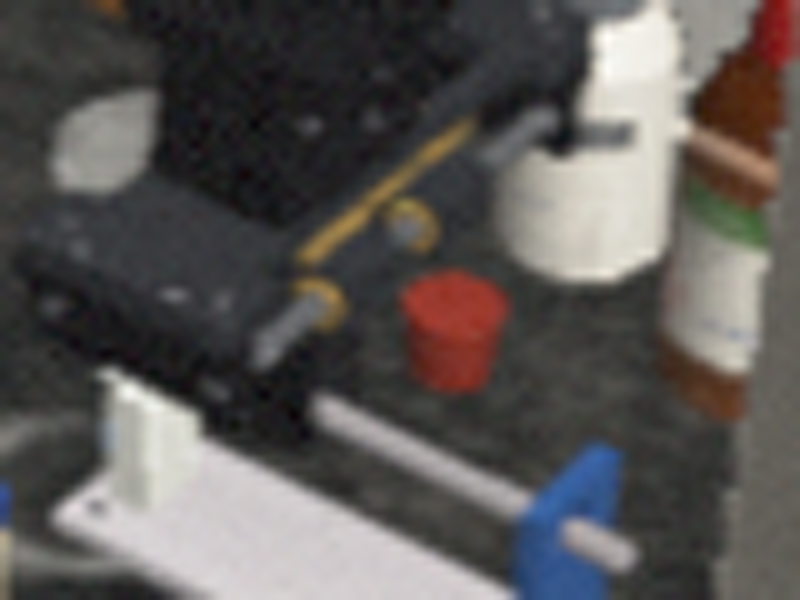

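View pics/k5t.png

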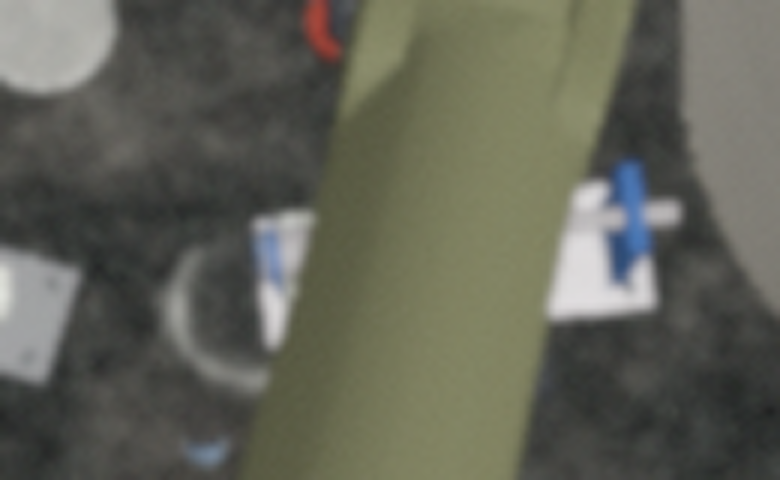

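Call:
play_rows:
  deltas:
    - [[0,0,0.04,0,0,0],[0,0,0.04,0,0,0],[0,0,0.04,0,0,0],[0,0,0.02,0,0,0],[0,0,0.02,0,0,0]]

```text
time: 24.52
ee_pos: [0.6155, -0.0941, 0.0318]
eef_rot: [[0.996, 0.09, 0.001], [0.09, -0.996, 0.001], [0.001, -0.0, -1.0]]
ft_force: [-2.1, 0.7, 1.9]
width: 0.009
```

```bash
python3 - <<'E'
from chk import *
st(); stemline(.0394,tailL=.115,verbose=False,s1=.075)
E
```

```text
t 24.52 p [ 0.6155 -0.0941  0.0318] yaw 5.15 tilt z [ 1.2e-03  6.0e-04 -1.0e+00] F [-2.12  0.73  1.89] M [-0.076  0.601  0.003] w 0.009 q [-16.9  23.9  28.8  98.5 -12.9  60.9  21.2]
height offset at grip -0.40 mm, at tail 0.24 mm, tilt 0.32 deg (tail up +), rms 0.15 n 13
```

Call:
play_rows:
  deltas:
    - [[-0.03,0,0.03,0,0,0],[-0.02,0,0.04,0,0,0],[0,0,0.04,0,0,0]]

```text
time: 24.82
ee_pos: [0.6156, -0.0941, 0.0316]
eef_rot: [[0.996, 0.09, 0.005], [0.09, -0.996, 0.002], [0.005, -0.001, -1.0]]
ft_force: [-6.0, 0.1, 10.4]
width: 0.0092
```

```bash
python3 - <<'E'
from chk import *
st(); stemline(.0394,tailL=.115,verbose=False,s1=.075)
E
```

```text
t 24.82 p [ 0.6156 -0.0941  0.0316] yaw 5.16 tilt z [ 0.0048  0.0016 -1.    ] F [-6.03  0.08 10.4 ] M [ 0.113  1.459 -0.06 ] w 0.0092 q [-16.9  23.8  28.7  98.6 -13.   60.6  21.3]
height offset at grip -0.68 mm, at tail 0.31 mm, tilt 0.50 deg (tail up +), rms 0.17 n 13
```

Call:
play_rows:
  deltas:
    - [[0,0,0,0,0,0],[0,0,0,0,0,0],[0,0,0,0,0,0],[0,0,0,0,0,0],[0,0,0,0,0,0],[0,0,0,0,0,0]]
  gripper: -0.3

```text
time: 25.37
ee_pos: [0.6179, -0.0938, 0.0319]
eef_rot: [[0.996, 0.091, 0.01], [0.091, -0.996, 0.001], [0.01, -0.0, -1.0]]
ft_force: [0.0, -0.5, 0.8]
width: 0.0299
```

```bash
python3 - <<'E'
from chk import *
st(); stemline(.0394,tailL=.115,verbose=False,s1=.075)
snap("pics/l1.png",roi=(335,210,80,60),S=10)
E
```

```text
t 25.37 p [ 0.6179 -0.0938  0.0319] yaw 5.19 tilt z [ 0.0098  0.0011 -1.    ] F [ 0.04 -0.52  0.76] M [-0.119  0.103 -0.027] w 0.0299 q [-16.9  23.8  28.7  98.6 -13.1  60.4  21.3]
height offset at grip -2.74 mm, at tail -2.03 mm, tilt 0.35 deg (tail up +), rms 0.17 n 13
```

View pics/l1.png

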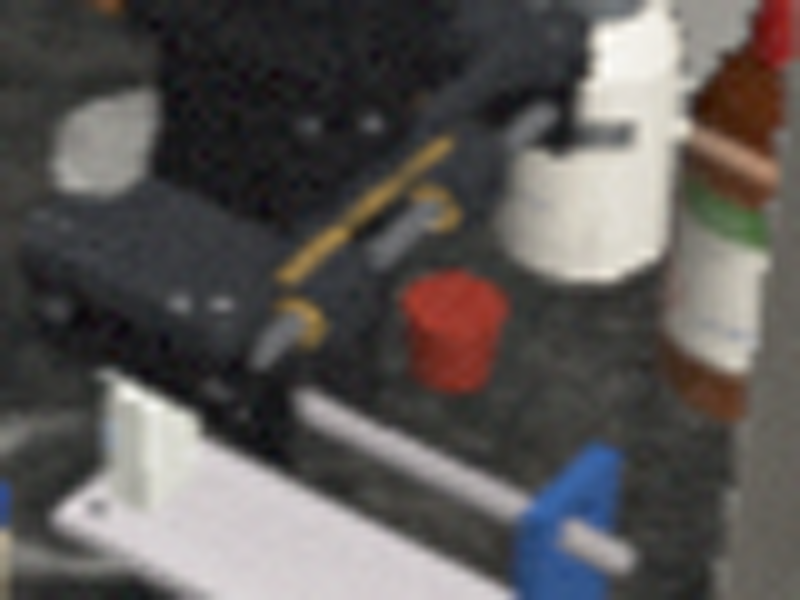

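Call:
play_rows:
  deltas:
    - [[-0.06,0,-0.1,0,-0.05,0],[0,0,-0.3,0,-0.05,0],[0,0,-0.4,0,0,0],[0,0,-0.5,0,0,0],[0,0,-0.5,0,0,0],[0,0,-0.5,0,0,0],[0,-0.2,-0.5,0,0,0],[0,-0.5,-0.3,0,0,0],[0,-0.7,-0.3,0,0,0],[-0.2,-0.8,0,0,0,0],[-0.2,-0.8,0,0,0,0],[-0.2,-0.8,0,0,0,0],[-0.2,-0.8,0,0,0,0],[-0.2,-0.8,0,0,0,0],[-0.2,-0.8,0,0,0,0],[-0.2,-0.6,0,0,0,0],[-0.1,-0.3,0,0,0,0],[0,0,0,0,0,0]]

```text
time: 26.97
ee_pos: [0.5562, 0.1184, 0.1612]
eef_rot: [[0.996, 0.081, 0.022], [0.081, -0.997, 0.002], [0.023, 0.0, -1.0]]
ft_force: [-0.8, 0.7, -0.7]
width: 0.0303
```

```bash
python3 - <<'E'
from chk import *
st()
snap("pics/n1.png",roi=(300,200,120,90),S=6)
snap("pics/n1t.png","top",roi=(280,190,130,120),S=5)
import cv2
cv2.imwrite("pics/n1full.png",imaging.capture("scene")[:,:,::-1]);cv2.imwrite("pics/n1topfull.png",imaging.capture("top")[:,:,::-1])
t=caminfo("top")
for n,(x,y,a,d) in {"blue":(.6166,-.1147,-84.9,.02),"yellow":(.4524,-.1152,-89,.015)}.items():
    u=np.array([np.cos(np.radians(a)),np.sin(np.radians(a)),0]); S=np.array([x,y,.07])-.075*u
    print(n,"bob outer/inner exp px zoom",np.round((proj(t,[S-d*u,S+d*u,S+.17*u])-[280,190]+.5)*5))
E
```

```text
t 26.97 p [0.5562 0.1184 0.1612] yaw 4.62 tilt z [ 0.0225  0.0017 -0.9997] F [-0.81  0.68 -0.73] M [-0.084  0.048  0.055] w 0.0303 q [-36.2   8.6  23.6  99.6  -3.4  71.3  -7.2]
blue bob outer/inner exp px zoom [[215. 165.]
 [288. 157.]
 [562. 127.]]
yellow bob outer/inner exp px zoom [[232. 454.]
 [289. 452.]
 [579. 440.]]
```

View pics/n1.png

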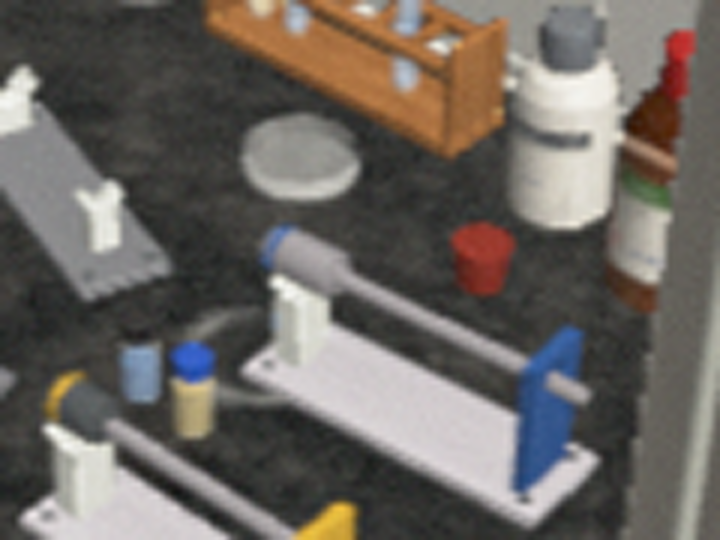

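View pics/n1t.png

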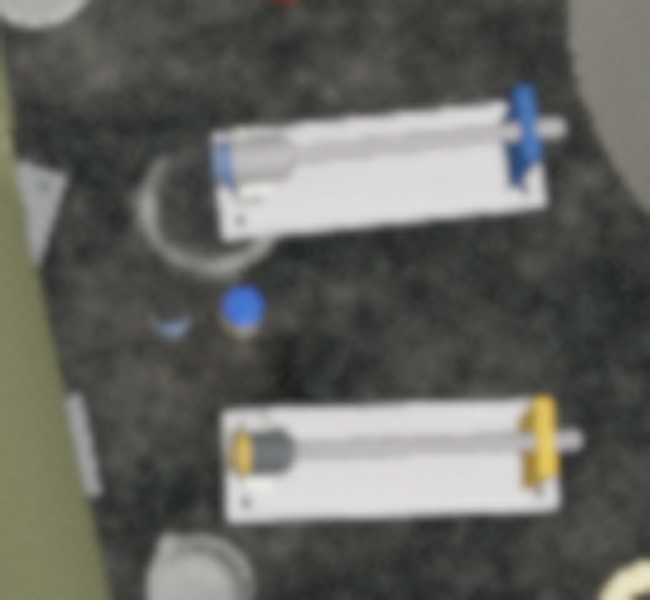

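```bash
python3 - <<'E'
from workcell import robot, read_state
print(read_state()["time"]); print(robot.finish_job())
E
```

```text
27.1667
the job is handed in; nothing more can be done
None
```

Both spindles are put away and the job is handed in at 27.2 s: yellow first, then blue. Each was gripped at its balance point and slid through the eye of its own colour. Each was then lowered until the wrist force showed the bob touching its saddle, and released. The hand-in gives no verdict.

**Last checks**
- **Position:** in the last top picture both bobs sit in their saddles, with the outer bob end within about 1 mm of where it should be along the holder. Both stem ends stick out past the eye plates, about 2 mm further than expected. I did not measure the bob position across the saddle or its height again after letting go; those I judged from the pictures.
- **Level:** wherever I measured the stem's slope in the scene picture, it was within 0.5° of level. I did not measure it continuously.
- **Released and clear:** the gripper read no load after each release. The arm was well clear of everything at the end.
- **Bystanders:** the vials, beaker, petri dish and stopper look unmoved in the pictures. The tape and timer I did not check closely.

**What disagreed**
- **Reported height:** the fingertips sit about 25–30 mm higher than the reported TCP. Because of this, my first close on the yellow spindle shut above the stem without moving it. I lowered the arm by what the pictures showed and used the measured offset (reported height plus about 39 mm gives the stem axis) for both spindles.
- **Camera disagreement:** the two cameras placed the blue holder about 1.6 mm apart, so I used a value between them. The spindle met one flank of the V first, about 1 mm high, and then settled in when released.

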